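Unlock the market stall's cash box

ROBOT

A 7-joint arm with a two-finger parallel gripper is mounted at the origin on the work surface. World frame = base frame: x ahead of the robot, y to its left, z up, the work surface at z = 0. Lengths are in m, angles in degrees, forces in N, time in s.
With the tool pointing down it reaches from about 0.425 to 0.8 m from the base axis. Payload 8.3 kg.
Tool frame: the origin (TCP) lies midway between the tips of the shut fingers; the grasp point (between the pads) lies arm.pinch_z behind it (arm.pinch_z is the distance from the TCP to the grasp point, in m); z points along the fingers, y is the direction in which the jaws open and shut (so a half turn about z gives the same grasp; the last joint's range is limited). The gripper opens to 85 mm and grips with 20 to 120 N. Pads are 22 mm wide; open, the fingers measure 114 mm over their backs; the gripper's body (76 mm by 85 mm) begins 54 mm behind the grasp point. The pads swing forward as they close: fully open they stand 13 mm farther back than shut.
Start: joints at [61.255, 21.967, 0.94, 78.501, -0.361, 79.538, -2.664], TCP at [0.266, -0.566, 0.231] pointing down, gripper open.
Joint ranges: [-169.22, 169.22], [-14.56, 117.87], [-87.37, 89.26], [10.42, 133.3], [-82.24, 262.24], [0.94, 117.77], [-172.7, 172.7]. Speed limits (degrees/s): [136.94, 136.94, 172.46, 172.46, 180, 180, 180].

INTERFACE

Orientations are given as [roll, pitch, yaw] about the fixed x, y, z axes, in that order (R = Rz(yaw) Ry(pitch) Rx(roll)).
In Python, from plant import arm gives the robot as it stands. The module is installed in compiled form; this text tells all that it offers.
- The arm moves only by the tool step_arm, never from a script. Its arguments are lists of equal length, an entry for each row: "claw": the opening, from -1 (shut) to 1 (fully open), so that 0 is half open; "travel": the shift along the tool's x, y, z in m, a list of three; "rotation": the turn, a rotation vector about the tool's x, y, z in degrees, a list of three. A call has 1 to 10 rows; each row is the pose to reach, as a shift and turn from the pose commanded when the call began, along the tool's axes at that moment; what a row does not reach only later rows make up. A row lasts 1/8 s, in which the tool goes at most 62.5 mm and 10.7 degrees, less where a joint would pass 70% of its speed; a pose out of reach is approached as far as the arm can. A call with a gripper value outside its range is refused whole. The fingers move at their own pace and stop on an object; "squeeze" is the grip in N (left out, the last holds). Time passes only in rows, so rows that repeat a pose let the fingers close. It gives the time, the measured TCP pose, the force and the opening at its end, in the units of the state.
- arm.sense(): the state, without advancing time (a new reading comes with each control period).
- arm.capture(name): name is "scene" or "top"; returns a dict with "img" (384x512x3 uint8, red, green, blue), "z_map" (384x512 float32, m along the optical axis (not along the pixel's ray), 0 where there is no reading), "intrinsics" (3x3 intrinsics, pixels), "rvec" (rotation vector, rad) and "tvec" (3), from world to camera coordinates, as OpenCV has them. Camera axes: x right, y down, z forward; pixel columns grow to the right and rows downward; lengths in m; the calibration is good to about 2 mm. A picture is of the moment at which its call begins.
- arm.sign_off(): hands the job in, once; it reports no verdict.
The state is a dict: "time_s": time; "joint_pos": joint angles; "qd": joint speeds; "joint_efforts": joint torques, N m; "eef_pos": TCP position; "ee_rot": TCP orientation; "contact_force": force on the tool from outside, world axes, zero at the start; "ft_torque": the same for the moment, N m; "opening": finger opening in m.
Only numpy, scipy, OpenCV 4.12 (cv2) and the standard library are available. Lean on these libraries where they do the work, as an engineer would, in place of code of your own. Each camera call takes 0.05 s, during which the arm holds its last target.

TASK

Open the steel cash box on the stall: take its key, the long one with the thick black bow and a bit to each side of its shank (not the small flat one), off its hook on the crate, push it fully home in the lock on the lid, turn it a quarter turn clockwise to draw the bolt, then raise the lid and swing it right back until it rests open by itself. Leave the key in the lock, turned, and do not disturb the other key, the two scale weights or the onion.

Things in the scene. Friction and masses are not known exactly. Their poses are not given: they have to be found in the camera images.
- key_grip (a point): Centre of the grip of the long cash-box key, hanging upright. z up along the shank, y across the flat of the key and along its two bits, x through its thickness (+x to the crate as it hangs). Black bow 26 mm (y) x 7 mm (x), from 21 mm above this point to 18 mm below; its hole, 10 mm wide, from 1 mm below to 14 mm above this point, hangs over the hook. 45 g; same after a half turn
- key_collar (a point): Underside of the key's collar (15 mm across), on the axis, 42 mm below key_grip as it hangs; axes as key_grip. Here it lands on the lock plate when fully home. Shank 7 mm thick above and below it
- key_tip (a point): Tip of the key's shank, on its axis, 64.5 mm below key_grip (22.5 mm below the collar); axes as key_grip. Just above it two flat bits stand out to either side: 19 mm over both (y), 3.5 mm thick (x), from 2 to 15 mm above the tip
- small_key_grip (a point): Middle of the hanging plain steel small key, which stays on the other hook, 110 mm away: bow 20 mm wide, 3 mm thick, flat blade 8 mm wide, 47 mm long over all, no collar. This point lies 10 mm below the top of its hole
- crate: Wooden crate of tomatoes, 260 (x) x 250 (y) x 180 mm high, fixed; origin at the centre of its underside. On its -x face (turned to the cash box) two screw hooks at y = -55 and +55 mm, 165 mm up: level rods 4 mm thick, 60 mm out along -x, then 6 mm more bent up by 4 mm. A key hangs on each, 40 mm from the board: lift it about 7 mm, then draw it off along the crate's -x by 40 mm or more
- cashbox: Grey steel cash box, 180 (x) x 270 (y) mm, fixed to the table; origin at the centre of its underside, z up, front towards -x. Closed, the lid's top is 90 mm up. The lid is hinged along the rear (+x) edge, 70 mm up. The keyhole is near the front on the -y side, the handle near the front on the +y side. Bolt hidden inside: it holds the lid shut until the lock is turned
- keyhole (a point): Centre of the keyhole, in the upper face of the 6 mm thick lock plate (93 mm up when shut). Axes of the lid: x front to rear, z out of the lid. Slot 21 mm long (x), 5.5 mm wide (y), its middle widened to 9 mm square. The bits must pass wholly through the plate, until the collar lands on it; only then does the key turn (about 0.1 N m). Turned, it cannot be pulled out
- lid_handle (a point): Middle of the lid's handle bar: a round steel bar 10 mm thick, 80 mm clear length along the lid's y, its axis 40 mm above the lid's top, 14 mm behind the front edge, with free room under it. Axes of the lid
- lid_hinge (a point): Middle of the lid's hinge line, which runs along y. The handle bar is 166 mm in front of it and 60 mm above it when shut. Axes of the lid
- lid (a joint): Opening angle of the lid, rad: 0 shut, stop at 1.8. The lid (0.45 kg) is not held by friction: it falls shut when let go below about 1.5 rad, and rests against its stop beyond
- lock_barrel (a joint): Turn of the lock, rad: 0 locked (slots of plate and barrel in line), stop at 1.6, growing clockwise seen from above. The key has up to 0.1 rad of play in it. The bolt is clear of the box from about 1.1 on. Stays where it is left
- weight_large: Bystander: large iron scale weight, 52 mm across, 62 mm tall, loose; origin under its centre
- weight_small: Bystander: small iron scale weight, 40 mm across, 48 mm tall, loose; origin under its centre
- onion: Bystander: onion, 68 mm across, 70 mm tall, loose; origin under its centre
Things that resemble listed ones, but are neither listed nor needed, are in the scene too. What is meant by the part that bears key_grip is not blue, green or turquoise, and is the smaller of those in its own colour.

How it is judged:
By the outcome, as a careful person would: the job done as asked, in the order asked, and still so for the second after the job is handed in, with the robot touching nothing.
It also fails if it takes over 70 s, if anything falls off the work surface, if the arm or the gripper's body presses on something with over 40 N, if the wrist force passes 120 N, or if a joint passes its speed limit or range.

## Working session

There is one attempt and no reset: what is moved stays moved. The work goes in short steps, Python scripts to look and compute and a tool call to move; the robot and the scene stay as the last step left them, time stands still between calls to the robot, and variables do not carry over. Pictures are saved under pics/ and viewed, and the job is handed in when it is done.

Besides the shell and the picture viewer there is one more tool, called after "Call:" as a command line: name --argument value ..., lists and objects as JSON in quotes. step_arm: Moves the arm, as the interface text tells. Its arguments: {"type":"object","properties":{"claw":{"type":"array"},"travel":{"type":"array"},"rotation":{"type":"array"},"squeeze":{"type":"number"}},"required":["claw","travel","rotation"]}

```bash
mkdir -p pics
cat > h.py <<'E'
import numpy as np, cv2
from plant import arm
from scipy.spatial.transform import Rotation as R
def cap(n,f=None):
    d=arm.capture(n); 
    np.savez('%s.npz'%n,**d)
    if f: cv2.imwrite('pics/'+f,d['img'][:,:,::-1])
    return d
def load(n): return dict(np.load('%s.npz'%n))
def crop(d,u0,v0,u1,v1,s,f):
    im=d['img'][v0:v1,u0:u1,::-1]; cv2.imwrite('pics/'+f,cv2.resize(im,None,fx=s,fy=s,interpolation=cv2.INTER_CUBIC))
def cam(d): return cv2.Rodrigues(np.array(d['rvec'],float))[0],np.array(d['tvec'],float).reshape(3)
def P(d,u,v,z=None):
    Rm,t=cam(d)
    if z is None: z=d['z_map'][int(round(v)),int(round(u))]
    c=np.linalg.inv(d['intrinsics'])@[u,v,1]*z
    return Rm.T@(c-t)
def onplane(d,u,v,h):
    Rm,t=cam(d); r=Rm.T@(np.linalg.inv(d['intrinsics'])@[u,v,1]); o=-Rm.T@t
    return o+r*(h-o[2])/r[2]
def proj(d,p):
    Rm,t=cam(d); c=d['intrinsics']@(Rm@np.array(p)+t); return c[:2]/c[2]
def cloud(d):
    Rm,t=cam(d); v,u=np.mgrid[:384,:512]; z=d['z_map']
    c=np.stack([u,v,np.ones_like(u)],-1)@np.linalg.inv(d['intrinsics']).T*z[...,None]
    return (c-t)@Rm
E
python3 - <<'E'
from h import *
print(arm.sense(), arm.pinch_z)
for n in('scene','top'):
    d=cap(n,n+'0.png'); Rm,t=cam(d); print(n,-Rm.T@t,Rm,d['intrinsics'])
E
```

```text
{'time_s': 0.0, 'joint_pos': array([61.25306288, 22.01582274,  0.93725444, 78.56155487, -0.36169063,
       79.53676869, -2.66328332]), 'qd': array([-5.27163861e-02,  5.76972731e-02,  8.13547522e-06,  3.33966389e-02,
        3.71818239e-02,  2.76901675e-03, -4.05563357e-02]), 'joint_efforts': array([-4.71616022e-04, -6.27606511e+01,  8.43864027e-01, -3.71823585e+01,
        1.65267993e-02,  1.42344151e-02, -2.43391653e-06]), 'eef_pos': array([ 0.26538345, -0.56530997,  0.23027057]), 'ee_rot': array([-1.79888643e+02,  9.55584930e-04,  2.51483616e+01]), 'contact_force': array([1.01899556, 0.59428381, 0.23907374]), 'ft_torque': array([-0.00708124, -0.00334587,  0.0123656 ]), 'opening': 0.0853465862193099} 0.0187
scene [ 1.38668062 -0.36162372  0.75830817] [[ 0.45470504  0.89047582 -0.01720882]
 [ 0.48975474 -0.26612915 -0.83025031]
 [-0.74389759  0.36909089 -0.55712502]] [[481.39589711   0.         258.21580652]
 [  0.         481.39589711 194.1217804 ]
 [  0.           0.           1.        ]]
top [0.4625944  0.03298141 1.2300934 ] [[ 0.01414401 -0.99962104 -0.02361627]
 [-0.99574726 -0.01193101 -0.09135122]
 [ 0.09103484  0.02480791 -0.99553866]] [[486.54207612   0.         256.34951005]
 [  0.         486.54207612 182.77793654]
 [  0.           0.           1.        ]]
```

View pics/scene0.png

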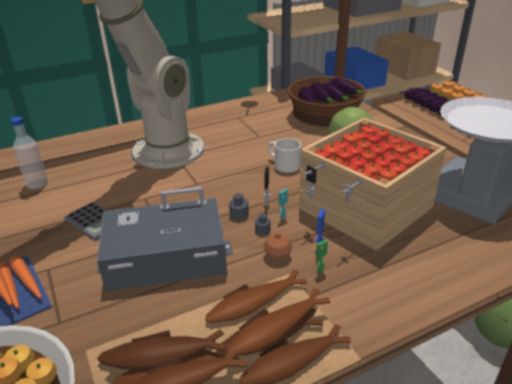

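View pics/top0.png

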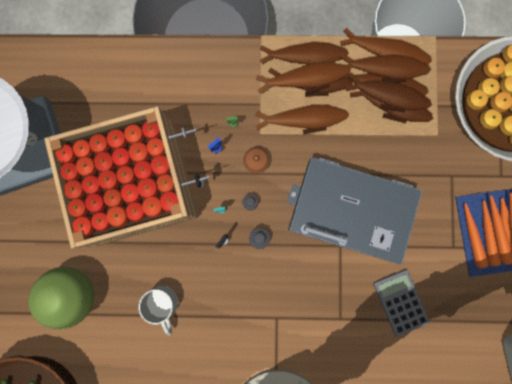

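Run:
```python
from h import *
d=load('scene');t=load('top')
crop(d,220,140,380,290,5,'c1.png');crop(d,80,170,240,300,5,'c2.png')
crop(t,150,90,280,260,4,'c3.png');crop(t,280,145,430,270,5,'c4.png')
```

```text
(no output)
```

View pics/c1.png

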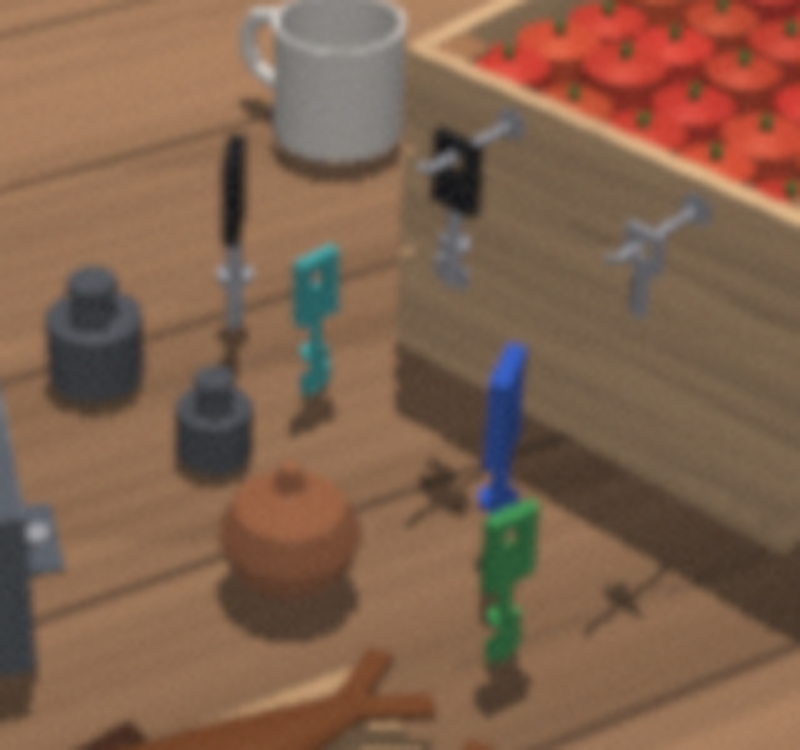

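View pics/c2.png

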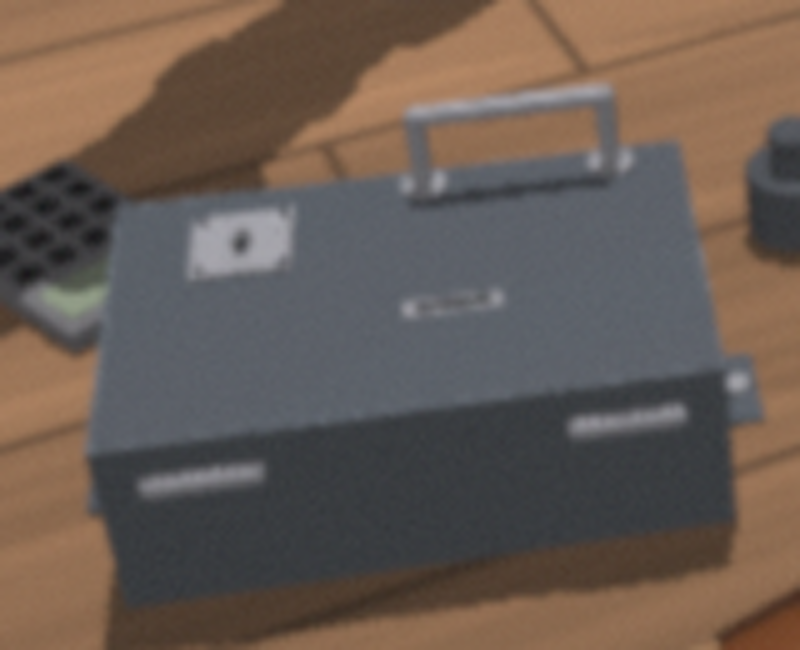

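View pics/c3.png

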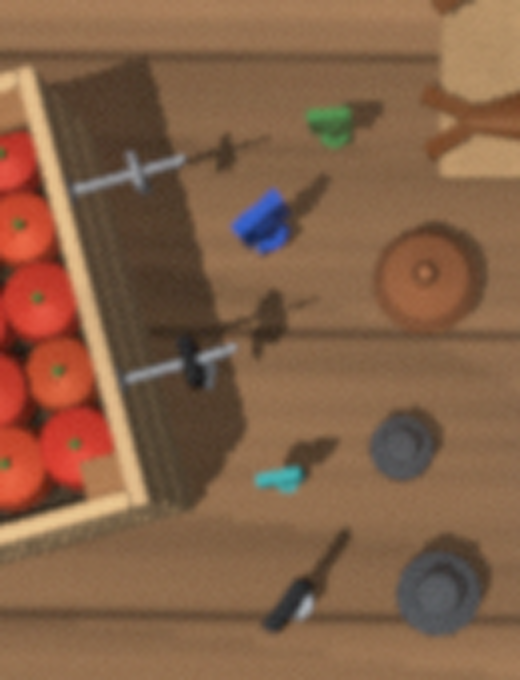

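View pics/c4.png

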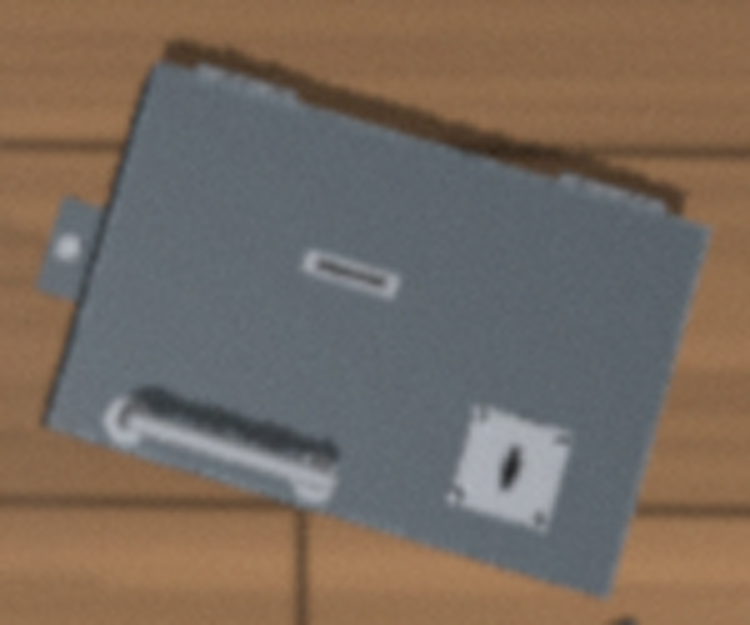

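Run:
```python
from h import *
d=load('scene');t=load('top')
np.set_printoptions(precision=4,suppress=True)
C=np.array([(157,62),(708,230),(608,596),(45,425)])/5+[280-.4,145-.4]
W=np.array([onplane(t,u,v,.090) for u,v in C]);print('top corners rl,rr,fr,fl',W)
print(np.linalg.norm(np.diff(np.r_[W,W[:1]],axis=0),axis=1))
for a,b in((0,3),(1,2)): e=W[a]-W[b];print('x axis yaw',np.degrees(np.arctan2(e[1],e[0])))
for a,b in((0,1),(3,2)): e=W[a]-W[b];print('y yaw-90',np.degrees(np.arctan2(e[1],e[0]))-90)
kt=np.array([511,469])/5+[280-.4,145-.4]; ks=np.array([240,242])/5+[80-.4,170-.4]
print('keyhole',onplane(t,*kt,.093),onplane(d,*ks,.093),P(t,kt[0]+5,kt[1]),P(d,ks[0]+6,ks[1]))
def tri(a,b):
    A=[];B=[]
    for dd,p in((t,a),(d,b)):
        Rm,tt=cam(dd);r=Rm.T@(np.linalg.inv(dd['intrinsics'])@[p[0],p[1],1]);r/=np.linalg.norm(r);o=-Rm.T@tt
        M=np.eye(3)-np.outer(r,r);A.append(M);B.append(M@o)
    x=np.linalg.lstsq(np.vstack(A),np.hstack(B),rcond=None)[0];return x,proj(t,x)-a,proj(d,x)-b
print(tri(kt,ks))
# hooks
f=lambda x,y:np.array([x/4+150-.4,y/4+90-.4]); g=lambda x,y:np.array([x/5+220-.4,y/5+140-.4])
print('hook tip L',tri(f(235,349),g(420,168)),'base',tri(f(127,379),g(512,124)))
print('hook tip S',tri(f(184,159),g(610,258)),'base',tri(f(75,190),g(698,207)))
# crate corners top z .18
for p in((27,68),(148,500)): print('crate',onplane(t,*f(*p),.18))
for n,dd,box in(('scene',d,(300,160,325,205)),('top',t,(190,168,210,192))):
    X=cloud(dd);u0,v0,u1,v1=box;im=dd['img'][v0:v1,u0:u1].astype(int);x=X[v0:v1,u0:u1]
    m=(im.max(2)<60); q=x[m];print(n,m.sum(),np.median(q,0),q.min(0),q.max(0))
```

```text
top corners rl,rr,fr,fl [[ 0.6295 -0.0667  0.09  ]
 [ 0.5531 -0.3233  0.09  ]
 [ 0.3835 -0.2748  0.09  ]
 [ 0.4582 -0.0153  0.09  ]]
[0.2677 0.1764 0.2701 0.1788]
x axis yaw -16.705312288994776
x axis yaw -15.955470231899458
y yaw-90 -16.5604335271194
y yaw-90 -16.055277298720384
keyhole [ 0.4411 -0.2303  0.093 ] [ 0.4419 -0.2335  0.093 ] [ 0.4412 -0.2419  0.0925] [ 0.4467 -0.2209  0.0916]
(array([ 0.4406, -0.232 ,  0.0915]), array([0.6069, 0.1851]), array([0.6257, 0.0369]))
hook tip L (array([0.571 , 0.1643, 0.1679]), array([0.4408, 0.2373]), array([ 0.4646, -0.0682])) base (array([0.5545, 0.225 , 0.166 ]), array([-0.093 , -0.0523]), array([-0.0959,  0.0165]))
hook tip S (array([0.6771, 0.196 , 0.1688]), array([0.0187, 0.0113]), array([ 0.0217, -0.0039])) base (array([0.6595, 0.2568, 0.1672]), array([-0.0871, -0.0545]), array([-0.0982,  0.0203]))
crate [0.725  0.2826 0.18  ]
crate [0.4877 0.209  0.18  ]
scene 104 [0.5702 0.1862 0.1542] [0.5543 0.1807 0.1365] [0.5803 0.1921 0.1748]
top 62 [0.5678 0.1896 0.1718] [ 0.4626  0.033  -0.0034] [0.601  0.2334 1.2301]
```

Run:
```python
from h import *
d=load('scene');t=load('top')
np.set_printoptions(precision=4,suppress=True)
crop(d,295,155,335,205,14,'k1.png');crop(t,175,160,215,200,14,'k2.png')
X=cloud(d)[160:190,300:322].reshape(-1,3);im=d['img'][160:190,300:322].reshape(-1,3).astype(int)
m=(im.max(1)<50)&(X[:,2]>.12)&(X[:,1]<.2); q=X[m]
c=q.mean(0);u,s,vt=np.linalg.svd(q-c);print(len(q),c,vt[2],s)
g=[]
a=np.radians(16.2);ey=np.array([np.cos(a),np.sin(a),0])
p=q@ey;print('along y',p.min(),p.max(),'z',q[:,2].min(),q[:,2].max())
# model overlay
ex=np.array([np.sin(a),-np.cos(a),0])
for G in([.5638,.1893,.153],[.567,.1897,.153]):
  for nm,dd in(('scene',d),('top',t)):
    print(nm,[proj(dd,np.array(G)+sy*.013*ey+sx*.0035*ex+[0,0,z]).round(1).tolist() for sx in(1,) for z in(.021,-.018) for sy in(-1,1)])
```

```text
89 [0.5689 0.1862 0.1555] [-0.2319  0.9727  0.0007] [0.1086 0.0718 0.0146]
along y 0.5836987784523314 0.6094149477954083 z 0.13650089942576285 0.17456168012076598
scene [[306.5, 165.5], [314.7, 169.4], [305.9, 179.3], [314.0, 183.4]]
top [[200.0, 185.2], [197.0, 173.8], [202.4, 186.7], [199.5, 175.7]]
scene [[307.3, 166.0], [315.6, 170.0], [306.7, 179.9], [314.8, 184.0]]
top [[199.9, 183.8], [196.9, 172.4], [202.3, 185.3], [199.4, 174.3]]
```

View pics/k1.png

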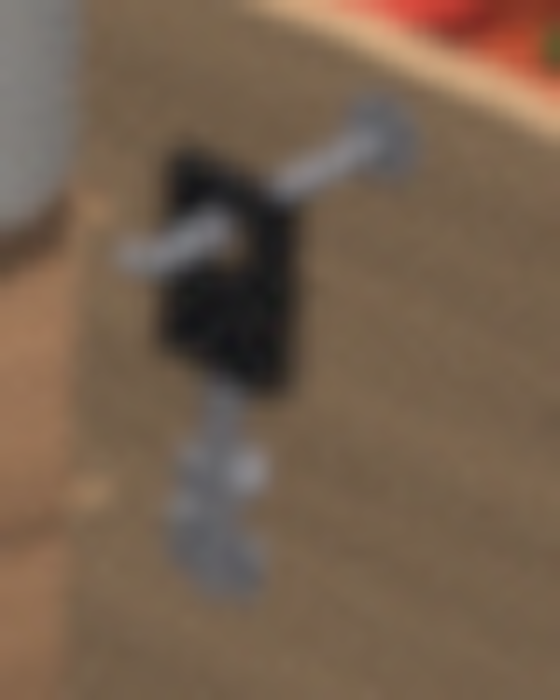

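View pics/k2.png

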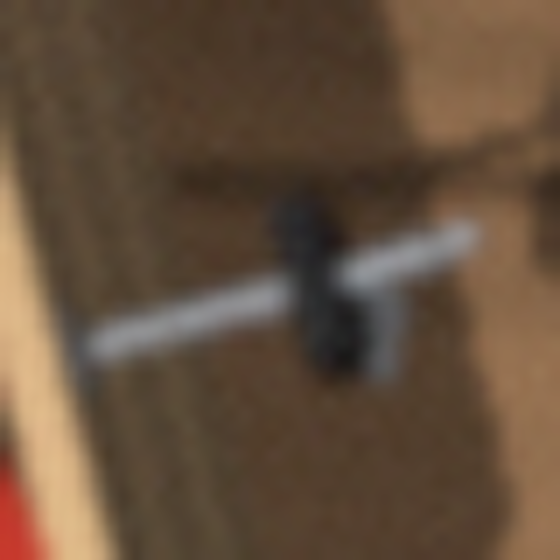

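```bash
cat >> h.py <<'E'
import json
def down(yaw): return R.from_euler('xyz',[180,0,yaw],degrees=True)
def getc():
    c=json.load(open('cmd.json')); return np.array(c['p']),R.from_quat(c['q'])
def setc(p,r): json.dump(dict(p=list(map(float,p)),q=list(map(float,r.as_quat()))),open('cmd.json','w'))
def applied(tr,rot):
    "update commanded pose after a call whose last row was tr, rot"
    p,r=getc(); setc(p+r.apply(tr), r*R.from_rotvec(rot,degrees=True))
def to(p1,r1):
    p,r=getc(); print('travel',r.inv().apply(np.array(p1)-p).round(4).tolist(),'rot',(r.inv()*r1).as_rotvec(degrees=True).round(2).tolist())
def st():
    s=arm.sense(); print('t',round(s['time_s'],2),'p',s['eef_pos'].round(4),'rpy',s['ee_rot'].round(2),'F',s['contact_force'].round(1),'T',s['ft_torque'].round(2),'open',round(s['opening'],4),'q',s['joint_pos'].round(0)); return s
E
python3 - <<'E'
from h import *
s=arm.sense()
setc([.266,-.566,.231],down(25.15))
to([.47,-.20,.26],down(65));to([.565,.1897,.215],down(106))
E
```

```text
travel [0.3402, -0.2446, -0.029] rot [0.0, 0.0, -39.85]
travel [0.5918, -0.557, 0.016] rot [0.0, 0.0, -80.85]
```

Call:
step_arm --claw '[0.2,0.2,0.2,0.2,0.2,0.2,0.2,0.2,0.2,0.2]' --travel '[[0.034,-0.024,-0.003],[0.085,-0.061,-0.01],[0.136,-0.098,-0.015],[0.187,-0.135,-0.02],[0.238,-0.171,-0.024],[0.289,-0.208,-0.029],[0.34,-0.245,-0.029],[0.34,-0.245,-0.029],[0.34,-0.245,-0.029],[0.34,-0.245,-0.029]]' --rotation '[[0,0,-5],[0,0,-10],[0,0,-16],[0,0,-22],[0,0,-28],[0,0,-34],[0,0,-40],[0,0,-40],[0,0,-40],[0,0,-40]]' --squeeze 40

```text
time_s: 1.35
eef_pos: [0.4684, -0.2012, 0.26]
ee_rot: [-180.0, 0.0, 65.0]
contact_force: [-0.6, -0.1, 0.7]
opening: 0.0511
```

Run:
```python
from h import *
applied([.34,-.245,-.029],[0,0,-40])
print(getc()[0],getc()[1].as_euler('xyz',degrees=True));st()
to([.565,.1897,.215],down(106))
```

```text
[ 0.46964498 -0.19972999  0.26      ] [1.80000000e+02 1.27222187e-14 6.51500000e+01]
t 1.35 p [ 0.4684 -0.2012  0.26  ] rpy [-1.7996e+02  3.0000e-02  6.4960e+01] F [-0.6 -0.1  0.7] T [ 0.    0.06 -0.  ] open 0.0511 q [ 37.   8. -19.  93.   3.  80.  -8.]
travel [0.3934, -0.0771, 0.045] rot [-0.0, 0.0, -40.85]
```

Run:
```python
from h import *
setc([.4684,-.2012,.26],down(64.97))
to([.565,.1897,.215],down(106))
```

```text
travel [0.3951, -0.0779, 0.045] rot [0.0, 0.0, -41.03]
```

Call:
step_arm --claw '[0.2,0.2,0.2,0.2,0.2,0.2,0.2,0.2,0.2,0.2]' --travel '[[0.04,-0.008,0.0],[0.09,-0.018,0.0],[0.14,-0.028,0.01],[0.19,-0.038,0.02],[0.24,-0.048,0.03],[0.29,-0.057,0.035],[0.345,-0.068,0.04],[0.395,-0.078,0.045],[0.395,-0.078,0.045],[0.395,-0.078,0.045]]' --rotation '[[0,0,-4],[0,0,-9],[0,0,-14],[0,0,-19],[0,0,-24],[0,0,-29],[0,0,-35],[0,0,-41],[0,0,-41],[0,0,-41]]'

```text
time_s: 2.6
eef_pos: [0.565, 0.1898, 0.2148]
ee_rot: [-179.9, 0.0, 106.0]
contact_force: [-0.1, -0.9, 0.6]
opening: 0.0512
```

Run:
```python
from h import *
applied([.395,-.078,.045],[0,0,-41])
print(getc()[0],getc()[1].as_euler('xyz',degrees=True));st()
d=cap('scene');t=cap('top')
crop(d,270,110,370,210,6,'a1.png');crop(t,150,120,250,220,6,'a2.png')
```

```text
[0.5648469  0.18970535 0.215     ] [1.80000000e+02 1.27222187e-14 1.05970000e+02]
t 2.6 p [0.565  0.1898 0.2148] rpy [-1.7995e+02  4.0000e-02  1.0597e+02] F [-0.1 -0.9  0.6] T [-0.01  0.03  0.05] open 0.0512 q [  6.  23. -38.  83.  14.  78. -16.]
```

View pics/a1.png

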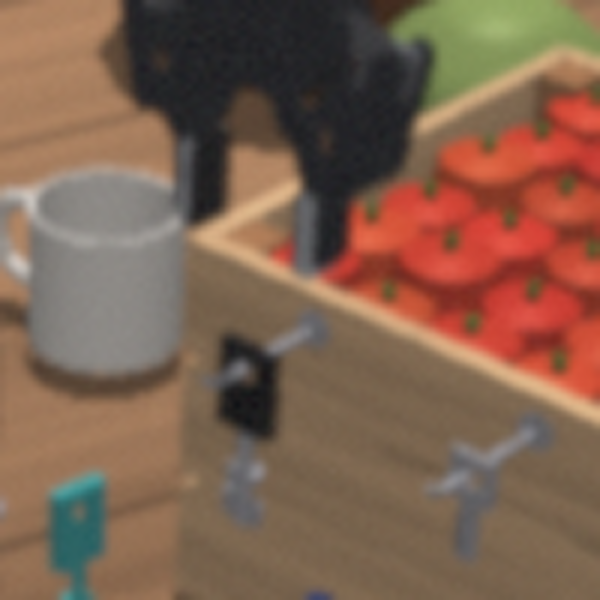

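View pics/a2.png

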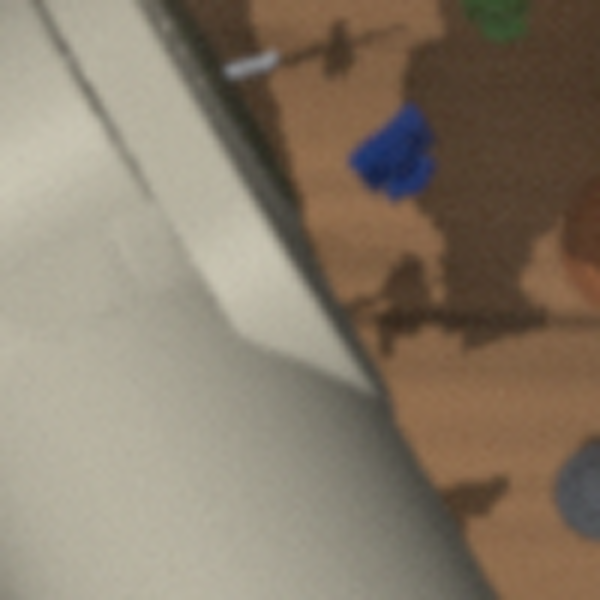

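Call:
step_arm --claw '[0.2,0.2,0.2,0.2,0.2]' --travel '[[0,0,0.02],[0,0,0.04],[0,0,0.06],[0,0,0.08],[0,0,0.08]]' --rotation '[[0,0,0],[0,0,0],[0,0,0],[0,0,0],[0,0,0]]'

```text
time_s: 3.32
eef_pos: [0.5641, 0.1892, 0.1342]
ee_rot: [-179.8, 0.1, 106.0]
contact_force: [0.9, -0.4, 0.7]
opening: 0.0512
```

Run:
```python
from h import *
applied([0,0,.08],[0,0,0])
st()
d=cap('scene')
crop(d,280,130,360,210,8,'a3.png')
```

```text
t 3.33 p [0.5641 0.1892 0.1342] rpy [-1.7985e+02  6.0000e-02  1.0597e+02] F [ 0.9 -0.4  0.7] T [-0.02 -0.   -0.04] open 0.0512 q [  6.  26. -37.  90.  16.  69. -18.]
```

View pics/a3.png

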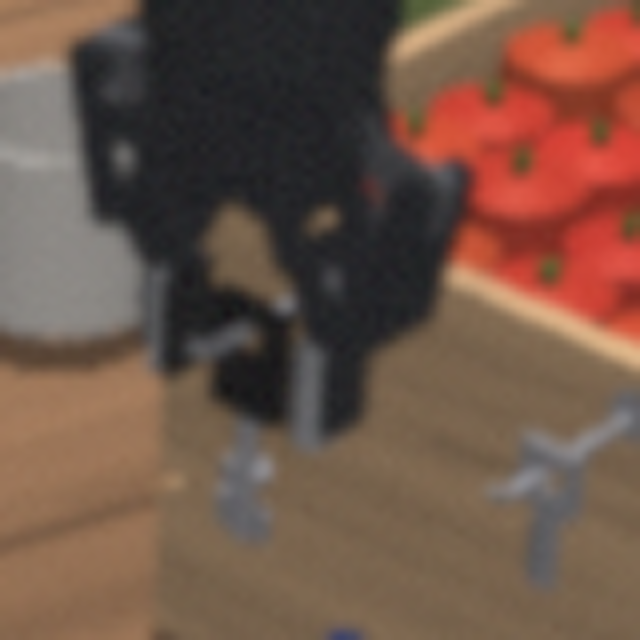

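Call:
step_arm --claw '[0.2,0.2,-0.3,-0.6,-0.6,-0.6,-0.6,-0.6]' --travel '[[0,-0.002,0.0],[0,-0.002,0.0],[0,-0.002,0.0],[0,-0.002,0.0],[0,-0.002,0.0],[0,-0.002,0.0],[0,-0.002,0.0],[0,-0.002,0.0]]' --rotation '[[0,0,0],[0,0,0],[0,0,0],[0,0,0],[0,0,0],[0,0,0],[0,0,0],[0,0,0]]' --squeeze 40

```text
time_s: 4.38
eef_pos: [0.5627, 0.1912, 0.1356]
ee_rot: [180.0, -0.0, 106.1]
contact_force: [-1.3, -1.3, 5.2]
opening: 0.0254
```

Run:
```python
from h import *
applied([0,-.002,0],[0,0,0])
st()
d=cap('scene')
crop(d,280,130,360,210,8,'a4.png')
```

```text
t 4.38 p [0.5627 0.1912 0.1356] rpy [ 1.7997e+02 -1.0000e-02  1.0615e+02] F [-1.3 -1.3  5.2] T [-0.18  0.24 -0.04] open 0.0254 q [  6.  26. -37.  90.  16.  69. -18.]
```

View pics/a4.png

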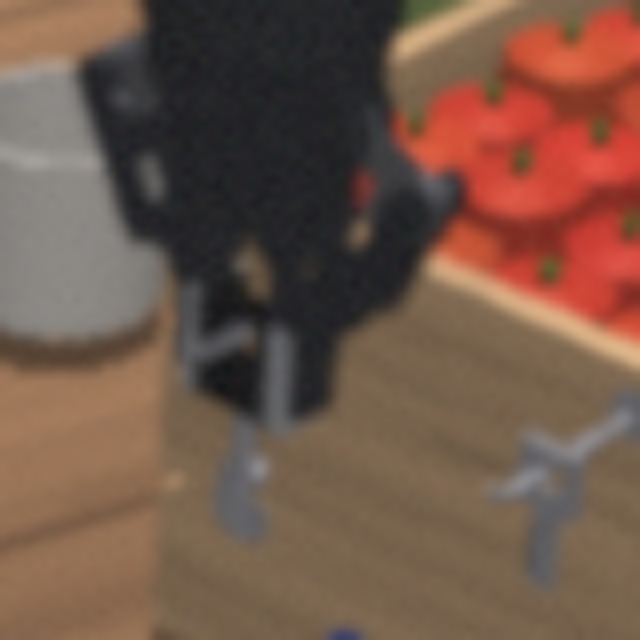

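Call:
step_arm --claw '[-0.6,-0.6,-0.6,-0.6,-0.6,-0.6,-0.6,-0.6,-0.6,-0.6]' --travel '[[0,0,-0.004],[0,0,-0.007],[0,0,-0.007],[-0.01,0,-0.007],[-0.02,0,-0.007],[-0.03,0,-0.007],[-0.04,0,-0.007],[-0.05,0,-0.007],[-0.06,0,-0.007],[-0.06,0,-0.007]]' --rotation '[[0,0,0],[0,0,0],[0,0,0],[0,0,0],[0,0,0],[0,0,0],[0,0,0],[0,0,0],[0,0,0],[0,0,0]]' --squeeze 60

```text
time_s: 5.68
eef_pos: [0.5797, 0.1322, 0.1422]
ee_rot: [-180.0, 0.0, 106.0]
contact_force: [-1.7, 0.3, 0.1]
opening: 0.0253
```

Run:
```python
from h import *
applied([-.06,0,-.007],[0,0,0])
st();print(getc()[0])
d=cap('scene')
crop(d,260,110,360,210,7,'a5.png')
```

```text
t 5.67 p [0.5797 0.1322 0.1422] rpy [-1.8000e+02  2.0000e-02  1.0604e+02] F [-1.7  0.3  0.1] T [0.05 0.03 0.01] open 0.0253 q [ 11.  26. -36.  89.  16.  70. -11.]
[0.57943213 0.13147073 0.142     ]
```

View pics/a5.png

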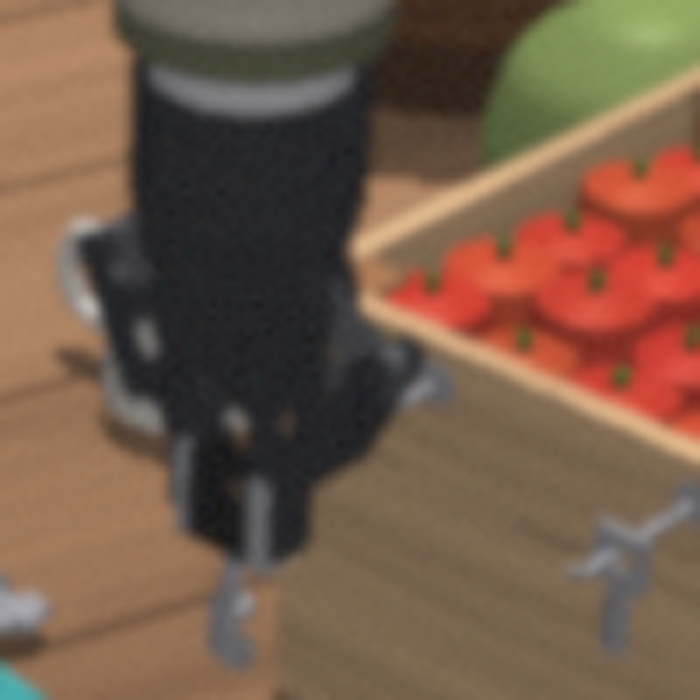

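Run:
```python
from h import *
setc([.5797,.1318,.142],down(106.0))
to([.5797,.12,.235],down(106));to([.50,-.06,.235],down(90));to([.441,-.232,.235],down(73.7))
```

```text
travel [-0.0113, -0.0033, -0.093] rot [0.0, 0.0, 0.0]
travel [-0.1624, -0.1295, -0.093] rot [0.0, -0.0, 16.0]
travel [-0.3115, -0.2336, -0.093] rot [0.0, -0.0, 32.3]
```

Call:
step_arm --claw '[-0.6,-0.6,-0.6,-0.6,-0.6,-0.6,-0.6,-0.6,-0.6,-0.6]' --travel '[[-0.004,0,-0.035],[-0.01,-0.003,-0.08],[-0.04,-0.03,-0.093],[-0.075,-0.055,-0.093],[-0.115,-0.085,-0.093],[-0.155,-0.118,-0.093],[-0.195,-0.15,-0.093],[-0.235,-0.18,-0.093],[-0.275,-0.21,-0.093],[-0.3115,-0.2336,-0.093]]' --rotation '[[0,0,0],[0,0,0],[0,0,4],[0,0,8],[0,0,12],[0,0,16],[0,0,20],[0,0,24],[0,0,28],[0,0,32.3]]'

```text
time_s: 6.98
eef_pos: [0.4408, -0.2318, 0.2356]
ee_rot: [180.0, 0.0, 73.7]
contact_force: [0.2, 0.2, -0.5]
opening: 0.025
```

Call:
step_arm --claw '[-0.6,-0.6,-0.6,-0.6,-0.6]' --travel '[[0,0,0.01],[0,0,0.025],[0,0,0.045],[0,0,0.065],[0,0,0.065]]' --rotation '[[0,0,0],[0,0,0],[0,0,0],[0,0,0],[0,0,0]]'

```text
time_s: 7.6
eef_pos: [0.4409, -0.2283, 0.1683]
ee_rot: [-179.8, -0.1, 74.0]
contact_force: [-0.9, 0.2, -0.0]
opening: 0.0247
```

Run:
```python
from h import *
applied([-.3115,-.2336,-.093],[0,0,32.3]);applied([0,0,.065],[0,0,0])
st();print(getc()[0])
d=cap('scene','b0.png');t=cap('top','b0t.png')
crop(d,80,130,180,240,6,'b1.png');crop(t,330,190,430,290,6,'b2.png')
```

```text
t 7.6 p [ 0.4409 -0.2283  0.1683] rpy [-1.7978e+02 -9.0000e-02  7.4050e+01] F [-0.9  0.2 -0. ] T [-0.04  0.   -0.03] open 0.0247 q [ 42.  10. -21. 103.   4.  68.   5.]
[ 0.4410103 -0.2320219  0.17     ]
```

View pics/b1.png

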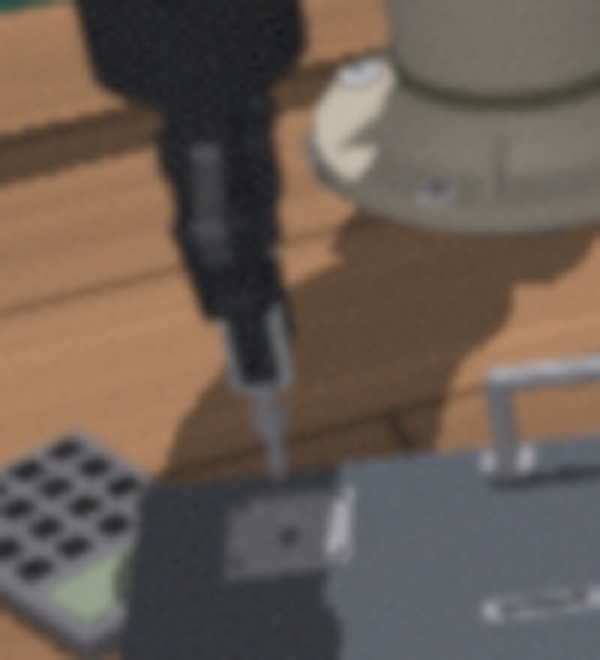

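View pics/b0t.png

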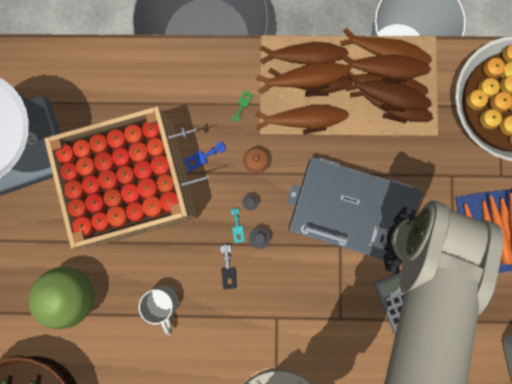

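Run:
```python
from h import *
t=load('top');crop(t,165,90,285,300,3.5 and 3,'b3.png')
d=load('scene');crop(d,105,180,155,230,14,'b4.png')
s=st()
p=s['eef_pos'];r=R.from_euler('xyz',s['ee_rot'],degrees=True)
for dz in(-.0187,0,.0233,.0458): print(dz,proj(d,p+r.apply([0,0,dz])))
print('kh',proj(d,[.441,-.232,.0925]),[proj(d,np.array([.441,-.232,.0925])+k) for k in np.eye(3)*.01])
```

```text
t 7.7 p [ 0.442  -0.2295  0.1704] rpy [-1.7999e+02 -3.0000e-02  7.3980e+01] F [ 0.6 -0.6 -0.3] T [-0.04 -0.08 -0.01] open 0.025 q [ 43.  10. -21. 102.   4.  68.   5.]
-0.0187 [122.13874834 182.74002918]
0 [123.60056433 189.77524397]
0.0233 [125.38292926 198.35314994]
0.0458 [127.06432234 206.44511335]
kh [128.19256976 217.77364131] [array([129.28842258, 220.04627531]), array([132.4259444 , 216.55829659]), array([127.46969447, 214.31253104])]
```

View pics/b4.png

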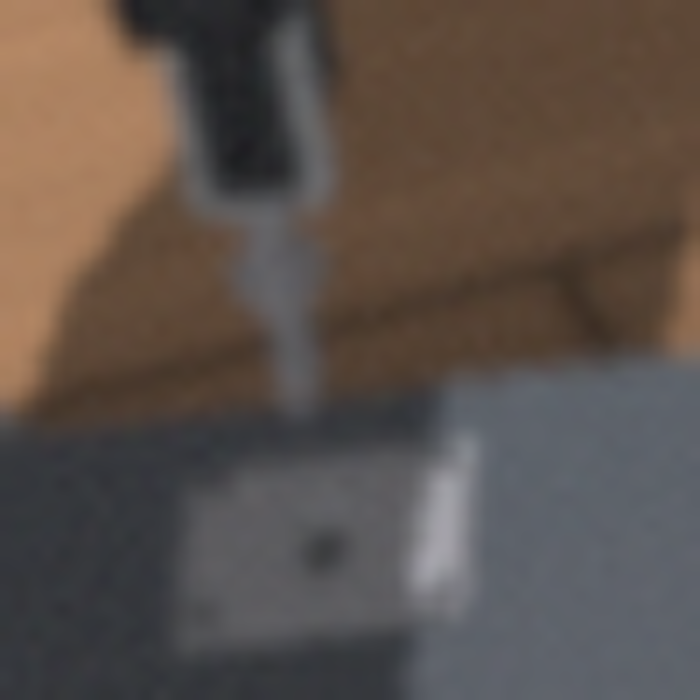

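View pics/b3.png

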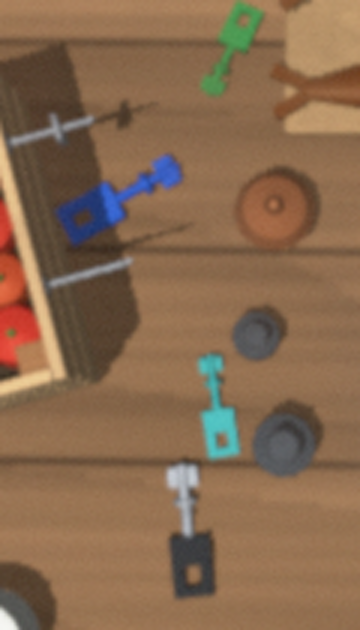

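Run:
```python
from h import *
np.set_printoptions(precision=4,suppress=True,linewidth=150)
ds=[arm.capture('scene') for _ in range(4)]
s=st()
z=np.array([d['z_map'] for d in ds]);print('noise',np.std(z[:,200:205,122:130],axis=0).max())
d=ds[-1].copy();d['z_map']=np.median(z,0);d['img']=np.mean([x['img'] for x in ds],0).astype(np.uint8);np.savez('scene.npz',**d)
X=cloud(d)
p=s['eef_pos']
for v in range(193,212):
    row=[]
    for u in range(119,132):
        q=X[v,u]
        row.append('%6.1f,%6.1f,%5.1f'%tuple((q-[.441,-.232,0])*1000) if abs(q[0]-.441)<.02 and q[2]>.1 and abs(q[1]+.23)<.03 else '   .  ')
    print(v,' | '.join(row))
```

```text
t 7.9 p [ 0.4421 -0.2306  0.1711] rpy [179.92   0.01  73.87] F [ 0.8  0.1 -0.4] T [0.03 0.01 0.06] open 0.0247 q [ 43.  10. -21. 102.   4.  68.   5.]
noise 0.11334529
193    .   |    .   |    .   |    .   |    .   |    .   |    .   |    .   |    .   |    .   |    .   |    .   |    .  
194   18.0, -11.3,173.5 |   18.8,  -9.3,173.3 |   17.1,  -7.0,171.6 |    .   |    .   |    .   |    .   |    .   |    .   |    .   |    .   |    .   |    .  
195    .   |    .   |    .   |    4.7,  -3.7,160.5 |    4.0,  -1.5,159.4 |    4.3,   0.6,158.9 |    .   |    .   |    .   |    .   |    .   |    .   |    .  
196    .   |    .   |    .   |    2.8,  -3.9,156.7 |    3.9,  -1.9,156.8 |    3.2,   0.3,155.6 |    .   |    .   |    .   |    .   |    .   |    .   |    .  
197    .   |    .   |    .   |    2.4,  -4.3,153.9 |    3.6,  -2.3,154.0 |    6.3,  -0.5,155.0 |    0.9,   2.3,150.8 |   -0.4,   4.7,149.3 |    .   |    .   |    .   |    .   |    .  
198    .   |    .   |   -0.1,  -6.6,150.4 |   -0.0,  -4.4,149.7 |    4.7,  -2.9,152.1 |    3.2,  -0.6,150.4 |    3.6,   1.5,150.0 |    2.0,   3.9,148.3 |   
[... 1366 characters left out ...]
6 |    5.7,  -0.2,129.7 |    .   |    .   |    .   |    .   |    .  
207    .   |    .   |    .   |    .   |    .   |    .   |   10.5,  -3.5,131.0 |    6.8,  -0.8,127.8 |    .   |    .   |    .   |    .   |    .  
208    .   |    .   |    .   |    .   |    .   |    .   |   10.8,  -4.0,128.6 |    .   |    .   |    .   |    .   |    .   |    .  
209    .   |    .   |    .   |    .   |    .   |    .   |    .   |    .   |    .   |    .   |    .   |    .   |    .  
210    .   |    .   |    .   |    .   |    .   |    .   |    .   |    .   |    .   |    .   |    .   |    .   |    .  
211    .   |    .   |    .   |    .   |    .   |    .   |    .   |    .   |    .   |    .   |    .   |    .   |    .
```

Run:
```python
from h import *
np.set_printoptions(precision=4,suppress=True,linewidth=150)
d=load('scene');t=load('top')
S=[onplane(d,x/5+79.6,y/5+169.6,.09)[:2] for x,y in((725,370),(92,455),(117,205),(682,143))]
T=[onplane(t,x/5+279.6,y/5+144.6,.09)[:2] for x,y in((157,62),(708,230),(608,596),(45,425))]
print(np.array(S)-T, (np.array(S)-T).mean(0)); 
# plate corners: top crop c4 & scene crop c2 : order rear+y, rear-y, front-y, front+y
Tp=[onplane(t,x/5+279.6,y/5+144.6,.093)[:2] for x,y in((475,403),(573,437),(548,535),(450,500))]
Sp=[onplane(d,x/5+79.6,y/5+169.6,.093)[:2] for x,y in((294,264),(190,279),(192,215),(292,206))]
print('plate',np.mean(Tp,0),np.mean(Sp,0))
g=d['img'].astype(float).mean(2)
for (u0,v0,u1,v1) in[(123,214,133,224)]:
    a=g[v0:v1,u0:u1];print(a.round(0))
    w=np.clip(np.median(a)-8-a,0,None);vv,uu=np.mgrid[v0:v1,u0:u1];c=((w*uu).sum()/w.sum(),(w*vv).sum()/w.sum());print(c,onplane(d,*c,.093),onplane(d,*c,.092))
np.save('bg.npy',d['img'][0])
```

```text
[[ 0.0013 -0.0036]
 [ 0.0031 -0.0022]
 [-0.0036 -0.0028]
 [ 0.0024 -0.0034]] [ 0.0008 -0.003 ]
plate [ 0.4412 -0.2305] [ 0.4412 -0.2323]
[[91. 90. 92. 92. 92. 92. 94. 92. 93. 94.]
 [93. 92. 93. 94. 96. 95. 95. 93. 94. 94.]
 [94. 94. 92. 93. 94. 96. 96. 94. 94. 94.]
 [94. 93. 93. 90. 88. 87. 90. 93. 93. 93.]
 [94. 92. 91. 84. 74. 70. 78. 90. 93. 93.]
 [94. 93. 89. 81. 66. 64. 77. 89. 93. 94.]
 [93. 92. 91. 83. 72. 73. 84. 91. 93. 95.]
 [92. 94. 92. 90. 85. 87. 91. 92. 94. 95.]
 [93. 94. 92. 93. 93. 93. 94. 93. 93. 97.]
 [94. 94. 95. 94. 94. 94. 93. 95. 94. 97.]]
(np.float64(127.63742690058479), np.float64(218.9561403508772)) [ 0.4457 -0.2344  0.093 ] [ 0.4443 -0.2342  0.092 ]
```

Run:
```python
from h import *
s=st();setc([.4421,-.2306,.1711],down(73.87));to([.4423,-.2322,.143],down(73.7))
```

```text
t 7.9 p [ 0.4421 -0.2306  0.1711] rpy [1.7992e+02 1.0000e-02 7.3870e+01] F [ 0.8  0.1 -0.4] T [0.03 0.01 0.06] open 0.0247 q [ 43.  10. -21. 102.   4.  68.   5.]
travel [-0.0015, 0.0006, 0.0281] rot [-0.0, -0.0, 0.17]
```

Call:
step_arm --claw '[-0.6,-0.6,-0.6,-0.6,-0.6,-0.6]' --travel '[[0,0.001,0.008],[0,0.001,0.016],[0,0.001,0.024],[0,0.001,0.026],[0,0.001,0.026],[0,0.001,0.026]]' --rotation '[[0,0,0],[0,0,0],[0,0,0],[0,0,0],[0,0,0],[0,0,0]]'

```text
time_s: 8.65
eef_pos: [0.4427, -0.231, 0.1446]
ee_rot: [180.0, -0.0, 73.8]
contact_force: [-0.0, -0.2, 0.8]
opening: 0.0248
```

Run:
```python
from h import *
np.set_printoptions(precision=4,suppress=True,linewidth=150)
setc([.4410,-.2320,.17],down(73.7));applied([0,.001,.026],[0,0,0]);print(getc()[0])
ds=[]
for _ in range(4):
    ds.append(arm.capture('scene'));st()
s=st()
d=ds[-1].copy();d['z_map']=np.median([x['z_map'] for x in ds],0);d['img']=np.mean([x['img'] for x in ds],0).astype(np.uint8);np.savez('scene.npz',**d)
X=cloud(d);crop(d,105,190,150,235,14,'b5.png')
for v in range(200,222):
    row=[]
    for u in range(121,133):
        q=X[v,u]
        row.append('%6.1f,%6.1f,%5.1f'%tuple((q-[.441,-.232,0])*1000) if abs(q[0]-.441)<.02 and q[2]>.095 and abs(q[1]+.23)<.03 else '   .  ')
    print(v,' | '.join(row))
```

```text
[ 0.442  -0.2323  0.144 ]
t 8.7 p [ 0.4427 -0.231   0.1446] rpy [179.97   0.    73.84] F [ 0.1  0.6 -1.1] T [-0.03  0.04 -0.02] open 0.0252 q [ 42.  11. -21. 104.   4.  65.   4.]
t 8.75 p [ 0.4427 -0.231   0.1446] rpy [179.97   0.    73.85] F [ 0.4 -0.4 -0.7] T [ 0.01 -0.03  0.03] open 0.0254 q [ 42.  11. -21. 104.   4.  65.   4.]
t 8.8 p [ 0.4426 -0.231   0.1446] rpy [179.97   0.01  73.85] F [-1.1 -0.5 -0.3] T [-0.03 -0.02  0.  ] open 0.0247 q [ 42.  11. -21. 104.   4.  65.   4.]
t 8.85 p [ 0.4426 -0.231   0.1445] rpy [179.98   0.    73.85] F [-0.2 -0.4  0.2] T [-0.02 -0.01  0.03] open 0.0249 q [ 42.  11. -21. 104.   4.  65.   4.]
t 8.85 p [ 0.4426 -0.231   0.1445] rpy [179.98   0.    73.85] F [-0.2 -0.4  0.2] T [-0.02 -0.01  0.03] open 0.0249 q [ 42.  11. -21. 104.   4.  65.   4.]
200    .   |    .   |    .   |    .   |    .   |    .   |    .   |    .   |    .   |    .   |    .   |    .  
201    .   |    .   |    .   |    .   |    .   |    .   |    .   |    .   |    .   |    .   |    .   |    .  
202    .   |    .   |    .   |    .   |    .   |    .   |    .   |    .   |    .   |  
[... 2191 characters left out ...]
    9.9,  -5.3,106.0 |   11.3,  -3.3,106.2 |    2.8,   0.0, 99.5 |    .   |    .   |    .   |    .  
217    .   |    .   |    .   |    .   |    .   |   10.5,  -5.9,103.7 |   10.2,  -3.7,102.7 |    3.0,  -0.5, 96.9 |    .   |    .   |    .   |    .  
218    .   |    .   |    .   |    .   |    .   |    .   |   10.6,  -4.2,100.3 |    .   |    .   |    .   |    .   |    .  
219    .   |    .   |    .   |    .   |    .   |    .   |    .   |    .   |    .   |    .   |    .   |    .  
220    .   |    .   |    .   |    .   |    .   |    .   |    .   |    .   |    .   |    .   |    .   |    .  
221    .   |    .   |    .   |    .   |    .   |    .   |    .   |    .   |    .   |    .   |    .   |    .
```

View pics/b5.png

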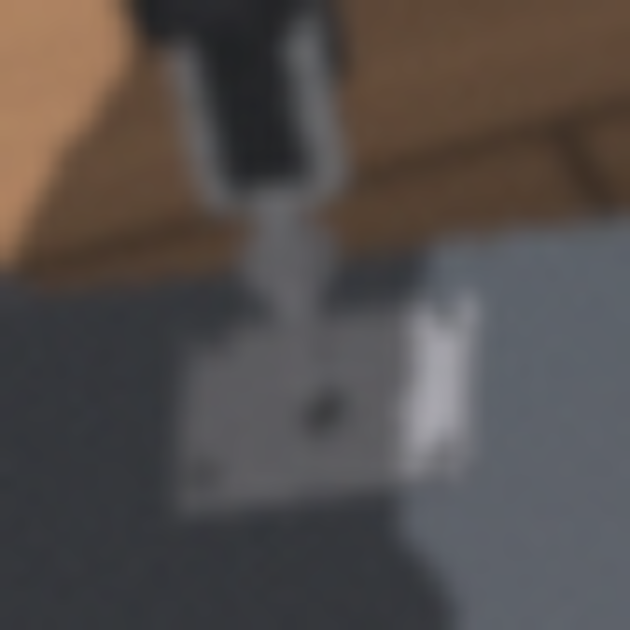

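Call:
step_arm --claw '[-0.6,-0.6,-0.6,-0.6,-0.6,-0.6]' --travel '[[-0.0007,-0.0003,0.001],[-0.0007,-0.0003,0.002],[-0.0007,-0.0003,0.004],[-0.0007,-0.0003,0.006],[-0.0007,-0.0003,0.008],[-0.0007,-0.0003,0.008]]' --rotation '[[0,0,0],[0,0,0],[0,0,0],[0,0,0],[0,0,0],[0,0,0]]'

```text
time_s: 9.6
eef_pos: [0.4421, -0.2311, 0.1361]
ee_rot: [-180.0, -0.0, 73.9]
contact_force: [0.7, 1.7, -1.3]
opening: 0.0253
```

Run:
```python
from h import *
setc([.4426,-.2310,.1445],down(73.85));applied([-.0007,-.0003,.008],[0,0,0]);print(getc()[0])
st();d=cap('scene');crop(d,105,190,150,235,14,'b6.png')
```

```text
[ 0.44211713 -0.23158893  0.1365    ]
t 9.6 p [ 0.4421 -0.2311  0.1361] rpy [-1.7999e+02 -3.0000e-02  7.3870e+01] F [ 0.7  1.7 -1.3] T [ 0.4  -0.27 -0.03] open 0.0253 q [ 42.  12. -21. 105.   5.  64.   4.]
```

View pics/b6.png

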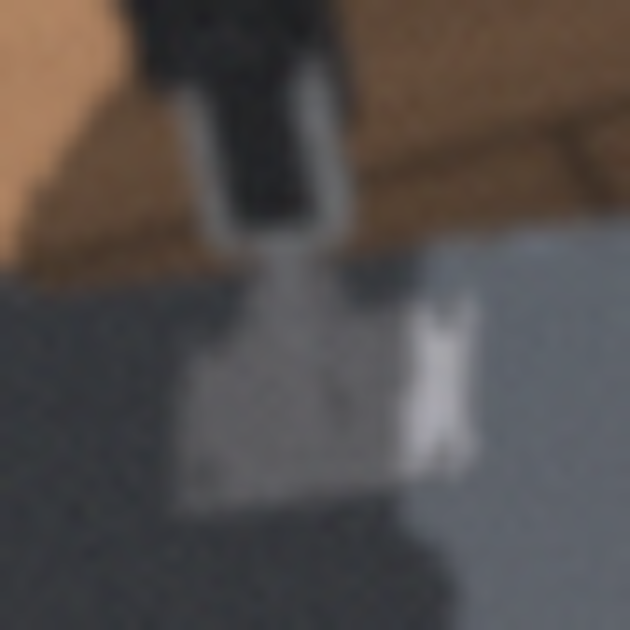

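Call:
step_arm --claw '[-0.6,-0.6,-0.6,-0.6,-0.6,-0.6]' --travel '[[0.0008,0,0],[0.0008,0,0.002],[0.0008,0,0.004],[0.0008,0,0.006],[0.0008,0,0.008],[0.0008,0,0.008]]' --rotation '[[0,0,0],[0,0,0],[0,0,0],[0,0,0],[0,0,0],[0,0,0]]'

```text
time_s: 10.4
eef_pos: [0.442, -0.2308, 0.128]
ee_rot: [-180.0, -0.0, 73.8]
contact_force: [-0.0, 0.2, -0.3]
opening: 0.0251
```

Run:
```python
from h import *
applied([.0008,0,.008],[0,0,0]);print(getc()[0])
st();d=cap('scene');crop(d,105,190,150,235,14,'b7.png')
```

```text
[ 0.44233965 -0.2308205   0.1285    ]
t 10.4 p [ 0.442  -0.2308  0.128 ] rpy [-179.97   -0.     73.84] F [-0.   0.2 -0.3] T [ 0.02  0.03 -0.08] open 0.0251 q [ 42.  12. -21. 105.   5.  63.   4.]
```

View pics/b7.png

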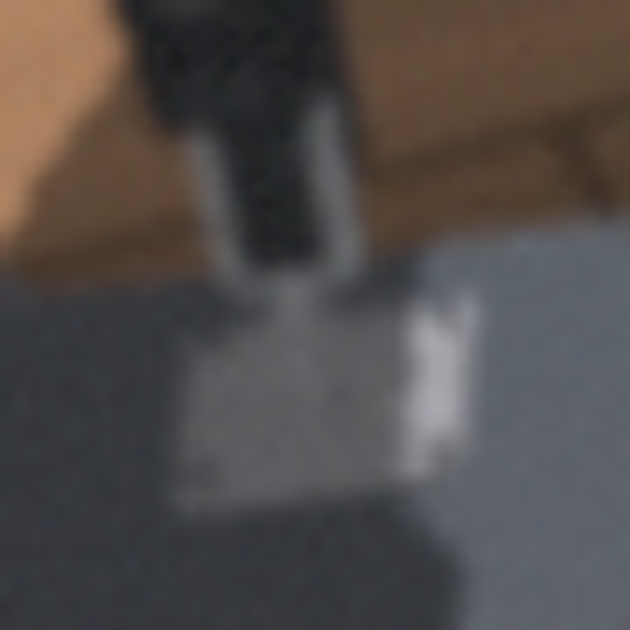

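Call:
step_arm --claw '[-0.6,-0.6,-0.6,-0.6,-0.6,-0.6,-0.6,-0.6]' --travel '[[0,0,0.002],[0,0,0.004],[0,0,0.006],[0,0,0.008],[0,0,0.01],[0,0,0.012],[0,0,0.013],[0,0,0.013]]' --rotation '[[0,0,0],[0,0,0],[0,0,0],[0,0,0],[0,0,0],[0,0,0],[0,0,0],[0,0,0]]'

```text
time_s: 11.45
eef_pos: [0.4424, -0.2309, 0.1176]
ee_rot: [179.9, 0.1, 73.8]
contact_force: [-8.8, 4.0, 22.1]
opening: 0.0253
```

Run:
```python
from h import *
applied([0,0,.013],[0,0,0]);print(getc()[0])
st();d=cap('scene');crop(d,105,190,150,235,14,'b8.png')
```

```text
[ 0.44233965 -0.2308205   0.1155    ]
t 11.45 p [ 0.4424 -0.2309  0.1176] rpy [1.7994e+02 5.0000e-02 7.3840e+01] F [-8.8  4.  22.1] T [ 1.01  2.19 -0.05] open 0.0253 q [ 42.  13. -21. 106.   5.  62.   3.]
```

View pics/b8.png

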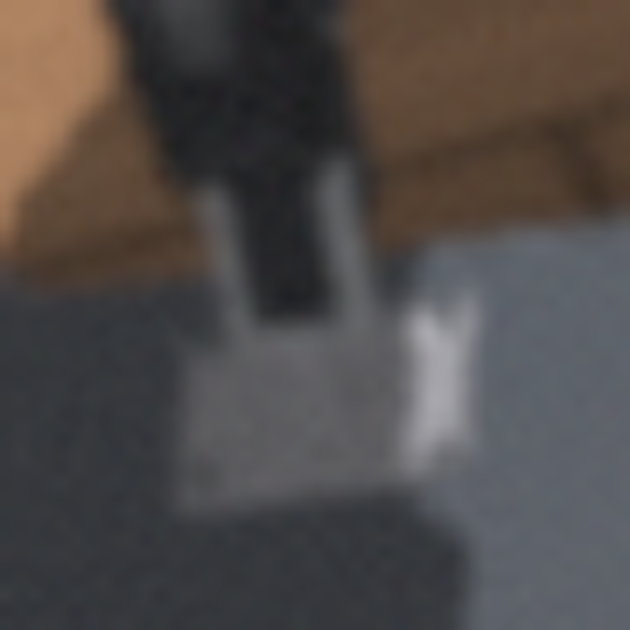

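Call:
step_arm --claw '[-0.6,-0.6,-0.6,-0.6,-0.6,-0.6,-0.6,-0.6]' --travel '[[0,0,-0.001],[0,0,-0.001],[0,0,-0.001],[0,0,-0.001],[0,0,-0.001],[0,0,-0.001],[0,0,-0.001],[0,0,-0.001]]' --rotation '[[0,0,0],[0,0,5],[0,0,10],[0,0,15],[0,0,20],[0,0,25],[0,0,30],[0,0,30]]' --squeeze 80

```text
time_s: 12.5
eef_pos: [0.4437, -0.2311, 0.1179]
ee_rot: [179.8, -0.1, 43.8]
contact_force: [-0.2, 0.5, 8.9]
opening: 0.0244
```

Run:
```python
from h import *
applied([0,0,-.001],[0,0,30]);print(getc()[0])
st()
```

```text
[ 0.44233965 -0.2308205   0.1165    ]
t 12.5 p [ 0.4437 -0.2311  0.1179] rpy [ 1.7981e+02 -8.0000e-02  4.3790e+01] F [-0.2  0.5  8.9] T [ 0.09 -0.03  0.02] open 0.0244 q [ 39.  13. -17. 106.   4.  62. -26.]
```

Call:
step_arm --claw '[-0.6,-0.6,-0.6,-0.6,-0.6,-0.6,-0.6,-0.6]' --travel '[[0,0,0],[0,0,0],[0,0,0],[0,0,0],[0,0,0],[0,0,0],[0,0,0],[0,0,0]]' --rotation '[[0,0,5],[0,0,10],[0,0,15],[0,0,20],[0,0,25],[0,0,30],[0,0,35],[0,0,35]]'

```text
time_s: 13.5
eef_pos: [0.4438, -0.2324, 0.1179]
ee_rot: [179.8, -0.2, 8.7]
contact_force: [1.5, -3.3, 6.1]
opening: 0.0245
```

Run:
```python
from h import *
applied([0,0,0],[0,0,35]);print(getc()[0])
st();d=cap('scene');crop(d,95,170,155,230,10,'b9.png')
```

```text
[ 0.44233965 -0.2308205   0.1165    ]
t 13.5 p [ 0.4438 -0.2324  0.1179] rpy [179.79  -0.21   8.74] F [ 1.5 -3.3  6.1] T [-0.98 -0.45  0.05] open 0.0245 q [ 35.  12. -13. 106.   3.  61. -60.]
```

View pics/b9.png

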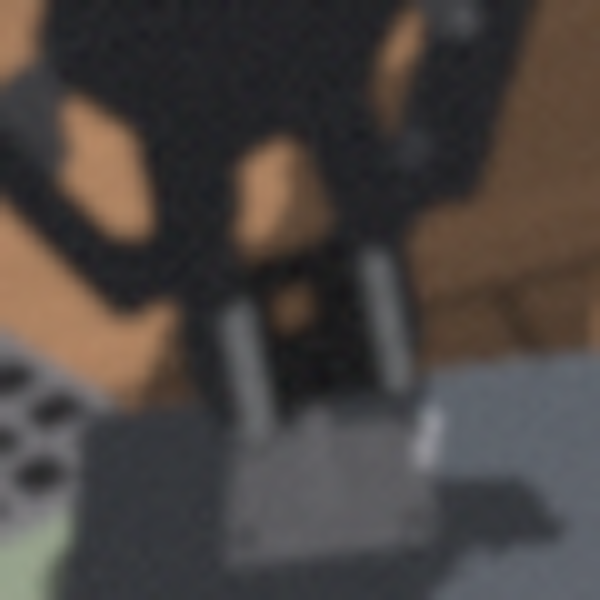

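Call:
step_arm --claw '[-0.6,-0.6,-0.6,-0.6,-0.6,-0.6,-0.6,-0.6]' --travel '[[0,0,0],[0,0,0],[0,0,0],[0,0,0],[0,0,0],[0,0,0],[0,0,0],[0,0,0]]' --rotation '[[0,0,5],[0,0,10],[0,0,15],[0,0,20],[0,0,25],[0,0,28],[0,0,30],[0,0,30]]'

```text
time_s: 14.55
eef_pos: [0.4434, -0.2329, 0.1179]
ee_rot: [179.9, -0.3, -21.2]
contact_force: [0.9, -4.1, 6.9]
opening: 0.0249
```

Run:
```python
from h import *
applied([0,0,0],[0,0,30]);print(getc()[0])
st();d=cap('scene');crop(d,95,170,155,230,10,'b10.png')
```

```text
[ 0.44233965 -0.2308205   0.1165    ]
t 14.55 p [ 0.4434 -0.2329  0.1179] rpy [179.89  -0.26 -21.25] F [ 0.9 -4.1  6.9] T [-1.19 -0.13  0.1 ] open 0.0249 q [ 32.  12. -10. 106.   2.  61. -89.]
```

View pics/b10.png

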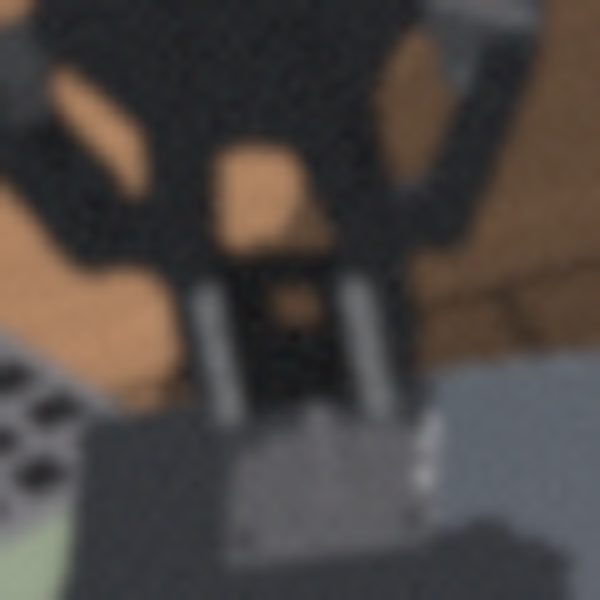

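Call:
step_arm --claw '[-0.3,0.0,0.1,0.1,0.1,0.1,0.1,0.1,0.1,0.1]' --travel '[[0,0,0],[0,0,0],[0,0,0],[0,0,0],[0,0,-0.01],[0,0,-0.03],[0,0,-0.06],[0,0,-0.1],[0,0,-0.13],[0,0,-0.13]]' --rotation '[[0,0,0],[0,0,0],[0,0,0],[0,0,0],[0,0,0],[0,0,0],[0,0,0],[0,0,0],[0,0,0],[0,0,0]]'

```text
time_s: 15.85
eef_pos: [0.4436, -0.2313, 0.2498]
ee_rot: [180.0, -0.3, -21.2]
contact_force: [-0.1, 0.7, -0.5]
opening: 0.0473
```

Run:
```python
from h import *
applied([0,0,-.13],[0,0,0]);print(getc()[0])
st();d=cap('scene');crop(d,95,150,245,260,5,'b11.png');t=cap('top')
# handle from initial views: bar ends
```

```text
[ 0.44233965 -0.2308205   0.2465    ]
t 15.85 p [ 0.4436 -0.2313  0.2498] rpy [179.97  -0.33 -21.15] F [-0.1  0.7 -0.5] T [ 0.   -0.02  0.02] open 0.0473 q [ 33.   6. -10.  96.   1.  78. -88.]
```

View pics/b11.png

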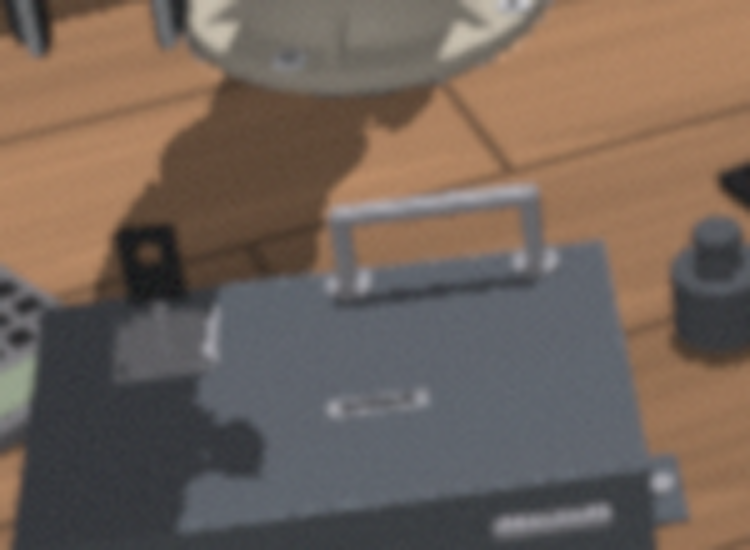

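Run:
```python
from h import *
np.set_printoptions(precision=4,suppress=True)
d=load('scene');t=load('top')
A=[onplane(t,x/5+279.6,y/5+144.6,.13) for x,y in((118,414),(325,477))];print('top',A,np.mean(A,0))
B=[onplane(d,x/5+94.6,y/5+149.6,.13) for x,y in((537,191),(337,213))];print('sc',B,np.mean(B,0))
for x,y in((537,190),(437,202),(400,206),(350,212)):
    print(P(d,x/5+94.6,y/5+149.6))
a=np.radians(-16.3);ex=np.array([np.cos(a),np.sin(a),0]);ey=np.array([-np.sin(a),np.cos(a),0])
m=np.mean(B,0);print('hinge',m+.166*ex-[0,0,.06])
crop(t,270,140,450,290,4,'b12.png')
X=cloud(d)[180:196,160:204].reshape(-1,3);q=X[(X[:,2]>.12)&(X[:,2]<.14)];print(len(q),np.median(q,0),np.polyfit(q[:,1],q[:,0],1))
```

```text
top [array([ 0.4638, -0.0463,  0.13  ]), array([ 0.437 , -0.1389,  0.13  ])] [ 0.4504 -0.0926  0.13  ]
sc [array([ 0.4591, -0.0515,  0.13  ]), array([ 0.4315, -0.1422,  0.13  ])] [ 0.4453 -0.0969  0.13  ]
[ 0.4607 -0.052   0.1316]
[ 0.4521 -0.0991  0.1346]
[ 0.4494 -0.1163  0.1362]
[ 0.4396 -0.1379  0.1339]
hinge [ 0.6046 -0.1435  0.07  ]
182 [ 0.452  -0.0991  0.132 ] [0.2879 0.4806]
```

View pics/b12.png

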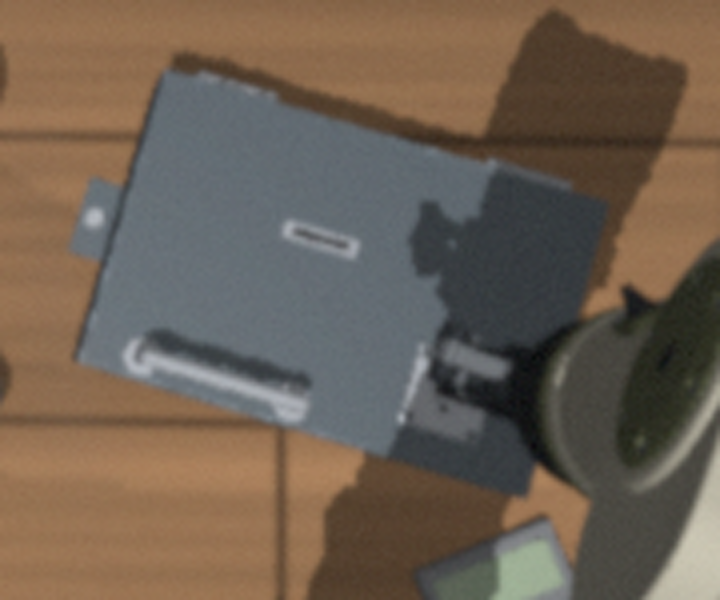

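Run:
```python
from h import *
s=st();setc([.4436,-.2313,.2498],R.from_euler('xyz',s['ee_rot'],degrees=True))
to([.449,-.096,.215],down(73.7))
```

```text
t 15.95 p [ 0.4422 -0.2308  0.2466] rpy [ 1.800e+02 -3.000e-02 -2.116e+01] F [ 0.4  0.3 -0.9] T [ 0.06 -0.04  0.  ] open 0.0467 q [ 33.   6. -10.  96.   1.  78. -88.]
travel [-0.0438, -0.1281, 0.0348] rot [0.03, -0.02, -94.86]
```

Run:
```python
from h import *
setc([.4422,-.2308,.2465],down(-21.16))
to([.449,-.096,.215],down(73.7))
```

```text
travel [-0.0423, -0.1282, 0.0315] rot [0.0, 0.0, -94.86]
```

Call:
step_arm --claw '[0.1,0.1,0.1,0.1,0.1,0.1,0.1,0.1,0.1,0.1]' --travel '[[-0.005,-0.015,0.0],[-0.01,-0.03,0.0],[-0.015,-0.045,0.0],[-0.02,-0.06,0.0],[-0.025,-0.076,0.005],[-0.03,-0.092,0.012],[-0.035,-0.107,0.02],[-0.039,-0.118,0.026],[-0.042,-0.128,0.0315],[-0.042,-0.128,0.0315]]' --rotation '[[0,0,-10],[0,0,-20],[0,0,-30],[0,0,-40],[0,0,-50],[0,0,-60],[0,0,-70],[0,0,-80],[0,0,-90],[0,0,-94.9]]'

```text
time_s: 17.2
eef_pos: [0.4483, -0.0951, 0.2132]
ee_rot: [-179.8, -0.0, 74.1]
contact_force: [0.0, 0.4, -0.6]
opening: 0.0467
```

Call:
step_arm --claw '[0.1,0.1]' --travel '[[0,0,0],[0,0,0]]' --rotation '[[0,0,0],[0,0,0]]'

```text
time_s: 17.45
eef_pos: [0.4489, -0.0964, 0.2143]
ee_rot: [-179.9, -0.0, 73.6]
contact_force: [-0.7, 0.6, -0.0]
opening: 0.0468
```

Run:
```python
from h import *
applied([-.042,-.128,.0315],[0,0,-94.9]);print(getc()[0])
st();d=cap('scene');crop(d,120,120,240,230,6,'c11.png')
```

```text
[ 0.44923643 -0.09626938  0.215     ]
t 17.45 p [ 0.4489 -0.0964  0.2143] rpy [-179.95   -0.     73.61] F [-0.7  0.6 -0. ] T [ 0.02  0.02 -0.04] open 0.0468 q [ 28.   3. -20. 104.   1.  73.  -9.]
```

View pics/c11.png

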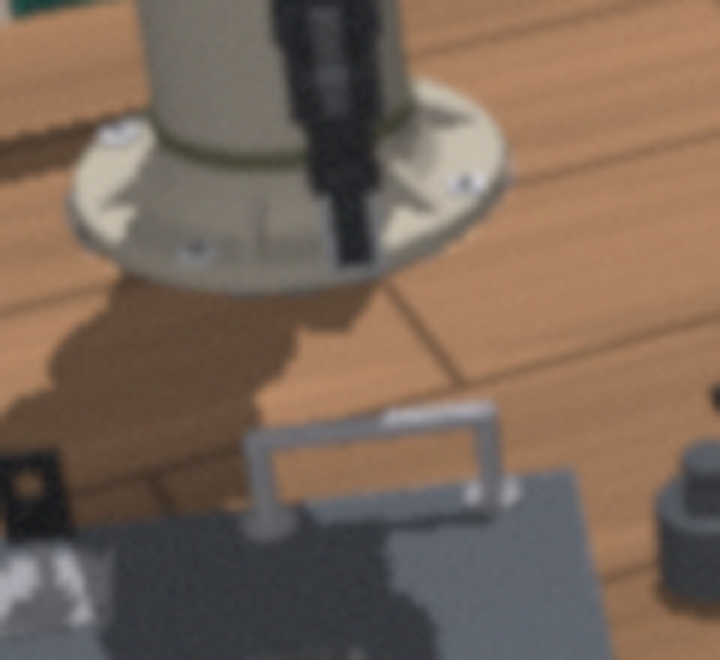

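Call:
step_arm --claw '[0.1,0.1,0.1,0.1,0.1,0.1,0.1]' --travel '[[0,0,0.02],[0,0,0.04],[0,0,0.06],[0,0,0.08],[0,0,0.095],[0,0,0.103],[0,0,0.103]]' --rotation '[[0,0,0],[0,0,0],[0,0,0],[0,0,0],[0,0,0],[0,0,0],[0,0,0]]'

```text
time_s: 18.38
eef_pos: [0.4491, -0.0962, 0.1116]
ee_rot: [-180.0, -0.0, 73.7]
contact_force: [-0.2, -0.5, 0.8]
opening: 0.0467
```

Run:
```python
from h import *
applied([0,0,.103],[0,0,0]);print(getc()[0])
st();d=cap('scene');crop(d,120,120,240,230,6,'c12.png')
```

```text
[ 0.44923643 -0.09626938  0.112     ]
t 18.38 p [ 0.4491 -0.0962  0.1116] rpy [-1.7996e+02 -1.0000e-02  7.3730e+01] F [-0.2 -0.5  0.8] T [ 0.05 -0.01 -0.01] open 0.0467 q [ 27.   9. -20. 112.   3.  60. -11.]
```

View pics/c12.png

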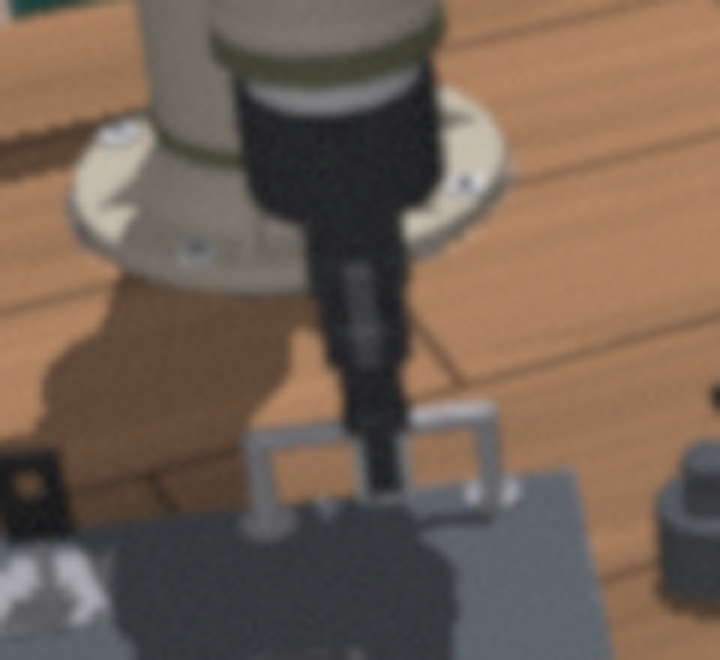

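Straddling the bar; close gently.

Call:
step_arm --claw '[-0.4,-0.8,-1,-1,-1,-1,-1]' --travel '[[0,0,0],[0,0,0],[0,0,0],[0,0,0],[0,0,0],[0,0,0],[0,0,0]]' --rotation '[[0,0,0],[0,0,0],[0,0,0],[0,0,0],[0,0,0],[0,0,0],[0,0,0]]' --squeeze 20

```text
time_s: 19.3
eef_pos: [0.4488, -0.0961, 0.1123]
ee_rot: [-180.0, 0.0, 73.7]
contact_force: [-3.8, 1.3, 5.9]
opening: 0.0092
```

Run:
```python
from h import *
st()
```

```text
t 19.3 p [ 0.4488 -0.0961  0.1123] rpy [-1.7996e+02  1.0000e-02  7.3740e+01] F [-3.8  1.3  5.9] T [0.23 0.96 0.01] open 0.0092 q [ 27.   9. -20. 112.   3.  60. -11.]
```

```bash
cat >> h.py <<'E'
def arc(ths,amax=10,gz=.0187):
    out=[]
    r0=np.hypot(.166,.06);f0=np.arctan2(.06,-.166)
    for th in ths:
        a=np.radians(amax*th/1.65)
        d=np.array([r0*np.cos(f0-th)+.166, r0*np.sin(f0-th)-.06])
        # lid x, z ; grasp pt moves d ; TCP = grasp + gz*approach
        ap=np.array([-np.sin(a),-np.cos(a)])
        t=d+gz*(ap-np.array([0,-1]))
        out.append((t[0],-t[1],np.degrees(a)))
    return np.array(out)   # tool0 y, z, rotx
E
python3 - <<'E'
from h import *
for th,r in zip(np.arange(0,1.7,.06),arc(np.arange(0,1.7,.06))): print(round(th,2),r.round(4))
E
```

```text
0.0 [ 0. -0.  0.]
0.06 [ 0.0038 -0.0098  0.3636]
0.12 [ 0.0081 -0.0194  0.7273]
0.18 [ 0.0131 -0.0288  1.0909]
0.24 [ 0.0185 -0.0377  1.4545]
0.3 [ 0.0246 -0.0464  1.8182]
0.36 [ 0.0311 -0.0546  2.1818]
0.42 [ 0.0381 -0.0625  2.5455]
0.48 [ 0.0455 -0.0699  2.9091]
0.54 [ 0.0534 -0.0768  3.2727]
0.6 [ 0.0617 -0.0833  3.6364]
0.66 [ 0.0703 -0.0892  4.    ]
0.72 [ 0.0793 -0.0946  4.3636]
0.78 [ 0.0886 -0.0995  4.7273]
0.84 [ 0.0982 -0.1037  5.0909]
0.9 [ 0.108  -0.1074  5.4545]
0.96 [ 0.1181 -0.1105  5.8182]
1.02 [ 0.1282 -0.113   6.1818]
1.08 [ 0.1385 -0.1148  6.5455]
1.14 [ 0.1489 -0.116   6.9091]
1.2 [ 0.1594 -0.1166  7.2727]
1.26 [ 0.1699 -0.1166  7.6364]
1.32 [ 0.1803 -0.1159  8.    ]
1.38 [ 0.1907 -0.1146  8.3636]
1.44 [ 0.201  -0.1126  8.7273]
1.5 [ 0.2112 -0.1101  9.0909]
1.56 [ 0.2211 -0.1069  9.4545]
1.62 [ 0.2309 -0.1031  9.8182]
1.68 [ 0.2404 -0.0988 10.1818]
```

Call:
step_arm --claw '[-1,-1,-1,-1]' --travel '[[0,0.001,-0.005],[0,0.003,-0.01],[0,0.004,-0.014],[0,0.005,-0.017]]' --rotation '[[0,0,0],[0,0,0],[0,0,0],[0,0,0]]'

```text
time_s: 19.8
eef_pos: [0.4553, -0.098, 0.1294]
ee_rot: [179.9, -0.0, 73.7]
contact_force: [7.5, -2.3, -8.9]
opening: 0.0088
```

Run:
```python
from h import *
applied([0,.005,-.017],[0,0,0])
st();d=cap('scene');crop(d,90,150,240,270,5,'d1.png')
```

```text
t 19.8 p [ 0.4553 -0.098   0.1294] rpy [ 1.7985e+02 -2.0000e-02  7.3730e+01] F [ 7.5 -2.3 -8.9] T [-0.35 -1.59  0.04] open 0.0088 q [ 27.   8. -20. 110.   3.  62. -11.]
```

View pics/d1.png

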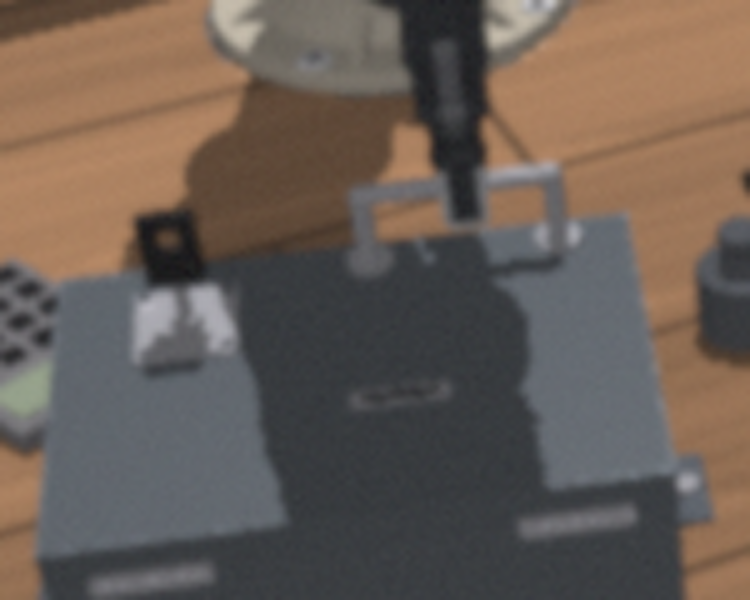

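Call:
step_arm --claw '[-1,-1,-1,-1,-1,-1,-1,-1,-1,-1]' --travel '[[0,0.008,-0.012],[0,0.0135,-0.0207],[0,0.0196,-0.0294],[0,0.0261,-0.0376],[0,0.0331,-0.0455],[0,0.0405,-0.0529],[0,0.0484,-0.0598],[0,0.0567,-0.0663],[0,0.0653,-0.0722],[0,0.0743,-0.0776]]' --rotation '[[1,0,0],[1.4,0,0],[1.8,0,0],[2.2,0,0],[2.5,0,0],[2.9,0,0],[3.3,0,0],[3.6,0,0],[4,0,0],[4.4,0,0]]'

```text
time_s: 21.1
eef_pos: [0.5244, -0.1181, 0.2084]
ee_rot: [-175.5, 0.0, 73.8]
contact_force: [-5.5, 1.0, 5.6]
opening: 0.0093
```

Run:
```python
from h import *
applied([0,.0743,-.0776],[4.4,0,0]);print(getc()[0])
st();d=cap('scene','d2.png')
p,r=getc()
# remaining poses relative to current
base_p=np.array([.44923643,-.09626938,.112]);base_r=down(73.66)
ths=np.r_[np.arange(.78,1.32,.06),1.32]
for th,(y,z,a) in zip(np.arange(.78,1.7,.06),arc(np.arange(.78,1.7,.06))):
    P1=base_p+base_r.apply([0,y,z]);print(round(th,2),r.inv().apply(P1-p).round(4),round(a-4.4,1))
```

```text
[ 0.52536451 -0.1184731   0.2066    ]
t 21.1 p [ 0.5244 -0.1181  0.2084] rpy [-1.7549e+02  3.0000e-02  7.3750e+01] F [-5.5  1.   5.6] T [0.24 1.26 0.03] open 0.0093 q [ 25.  17. -19.  90.   5.  79. -11.]
0.78 [-0.0001  0.0089 -0.0056] 0.3
0.84 [-0.0001  0.0182 -0.0106] 0.7
0.9 [-0.0002  0.0277 -0.015 ] 1.1
0.96 [-0.0002  0.0374 -0.0188] 1.4
1.02 [-0.0002  0.0474 -0.0221] 1.8
1.08 [-0.0002  0.0575 -0.0247] 2.1
1.14 [-0.0002  0.0678 -0.0267] 2.5
1.2 [-0.0002  0.0782 -0.0281] 2.9
1.26 [-0.0002  0.0886 -0.0288] 3.2
1.32 [-0.0003  0.0991 -0.029 ] 3.6
1.38 [-0.0003  0.1096 -0.0285] 4.0
1.44 [-0.0003  0.12   -0.0273] 4.3
1.5 [-0.0003  0.1303 -0.0255] 4.7
1.56 [-0.0003  0.1405 -0.0231] 5.1
1.62 [-0.0003  0.1505 -0.0201] 5.4
1.68 [-0.0003  0.1603 -0.0165] 5.8
```

View pics/d2.png

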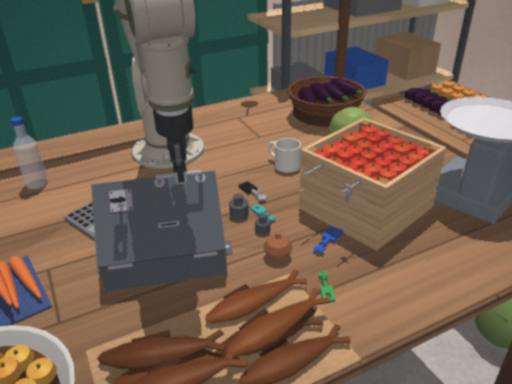

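Call:
step_arm --claw '[-1,-1,-1,-1,-1,-1,-1,-1,-1,-1]' --travel '[[0,0.0089,-0.0056],[0,0.0182,-0.0106],[0,0.0277,-0.015],[0,0.0374,-0.0188],[0,0.0474,-0.0221],[0,0.0575,-0.0247],[0,0.0678,-0.0267],[0,0.0782,-0.0281],[0,0.0886,-0.0288],[0,0.0991,-0.029]]' --rotation '[[0.3,0,0],[0.7,0,0],[1.1,0,0],[1.4,0,0],[1.8,0,0],[2.1,0,0],[2.5,0,0],[2.9,0,0],[3.2,0,0],[3.6,0,0]]'

```text
time_s: 22.4
eef_pos: [0.6228, -0.1469, 0.2288]
ee_rot: [-172.0, -0.0, 73.7]
contact_force: [-0.6, 0.9, 0.5]
opening: 0.0093
```

Run:
```python
from h import *
applied([0,.0991,-.029],[3.6,0,0]);print(getc()[0])
st();d=cap('scene','d3.png')
p,r=getc()
base_p=np.array([.44923643,-.09626938,.112]);base_r=down(73.66)
for th,(y,z,a) in zip(np.arange(1.38,1.8,.06),arc(np.arange(1.38,1.8,.06))):
    P1=base_p+base_r.apply([0,y,z]);print(round(th,2),r.inv().apply(P1-p).round(4),round(a-8,1))
```

```text
[ 0.62235608 -0.14676194  0.22791167]
t 22.4 p [ 0.6228 -0.1469  0.2288] rpy [-1.7203e+02 -1.0000e-02  7.3730e+01] F [-0.6  0.9  0.5] T [0.09 0.29 0.07] open 0.0093 q [ 22.  32. -18.  66.   8.  91. -11.]
1.38 [-0.0003  0.0105 -0.0001] 0.4
1.44 [-0.0003  0.0209  0.0004] 0.7
1.5 [-0.0003  0.0313  0.0015] 1.1
1.56 [-0.0003  0.0417  0.0033] 1.5
1.62 [-0.0003  0.0519  0.0056] 1.8
1.68 [-0.0003  0.0619  0.0086] 2.2
1.74 [-0.0003  0.0717  0.0122] 2.5
1.8 [-0.0004  0.0813  0.0164] 2.9
```

View pics/d3.png

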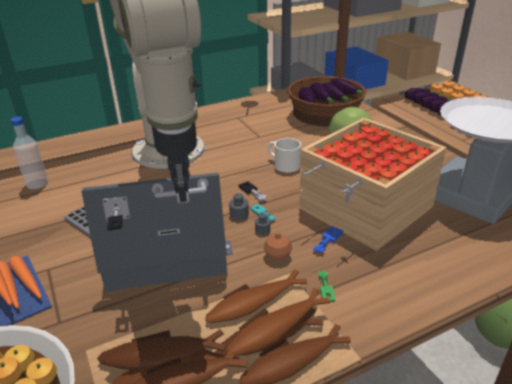

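Call:
step_arm --claw '[-1,-1,-1,-1,-1,-1,-1,-1]' --travel '[[0,0.0105,0],[0,0.0209,0.0004],[0,0.0313,0.0015],[0,0.0417,0.0033],[0,0.0519,0.0056],[0,0.0619,0.0086],[0,0.07,0.0115],[0,0.07,0.0115]]' --rotation '[[0.4,0,0],[0.7,0,0],[1.1,0,0],[1.5,0,0],[1.8,0,0],[2.2,0,0],[2.5,0,0],[2.5,0,0]]'

```text
time_s: 23.45
eef_pos: [0.6881, -0.166, 0.2064]
ee_rot: [-169.5, -0.0, 73.7]
contact_force: [1.4, -0.7, -0.1]
opening: 0.0092
```

Run:
```python
from h import *
applied([0,.07,.0115],[2.5,0,0]);print(getc()[0])
st();d=cap('scene','d4.png');crop(d,70,90,250,260,4,'d5.png')
```

```text
[ 0.68736569 -0.16572282  0.20678147]
t 23.45 p [ 0.6881 -0.166   0.2064] rpy [-1.6954e+02 -1.0000e-02  7.3730e+01] F [ 1.4 -0.7 -0.1] T [-0.16 -0.4  -0.01] open 0.0092 q [ 19.  44. -16.  49.   9.  98. -10.]
```

View pics/d5.png

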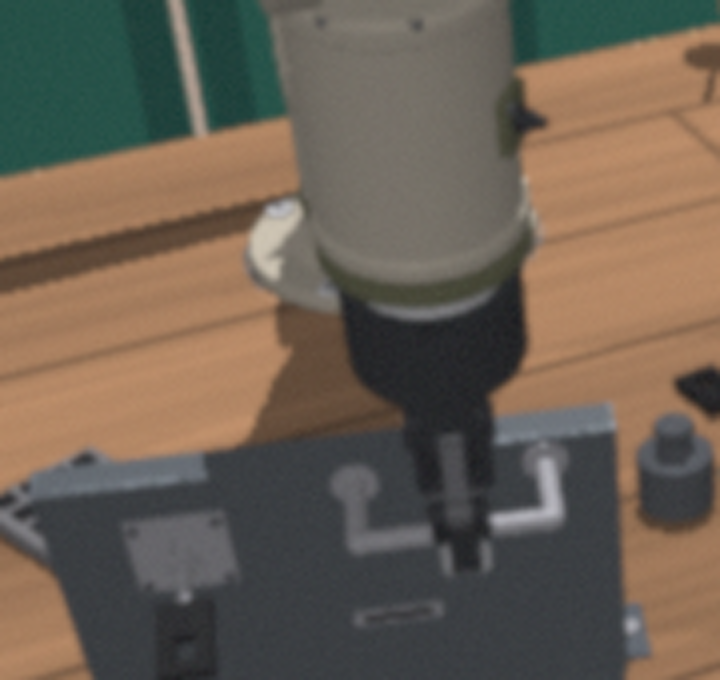

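Call:
step_arm --claw '[-1,-1,-0.8,-0.6,-0.5,-0.4,-0.4,-0.4]' --travel '[[0,0.005,0.002],[0,0.01,0.0045],[0,0.01,0.0045],[0,0.01,0.0045],[0,0.01,0.0045],[0,0.01,0.0045],[0,0.01,0.0045],[0,0.01,0.0045]]' --rotation '[[0,0,0],[0,0,0],[0,0,0],[0,0,0],[0,0,0],[0,0,0],[0,0,0],[0,0,0]]'

```text
time_s: 24.5
eef_pos: [0.696, -0.1682, 0.2003]
ee_rot: [-169.5, -0.0, 73.7]
contact_force: [-0.6, 0.0, 0.1]
opening: 0.0257
```

Run:
```python
from h import *
applied([0,.01,.0045],[0,0,0]);print(getc()[0])
st();d=cap('scene');crop(d,70,90,250,260,4,'d6.png')
```

```text
[ 0.69601769 -0.16824629  0.20053447]
t 24.5 p [ 0.696  -0.1682  0.2003] rpy [-1.6949e+02 -1.0000e-02  7.3750e+01] F [-0.6  0.   0.1] T [-0.04 -0.17 -0.03] open 0.0257 q [ 18.  45. -16.  48.  10.  99. -10.]
```

View pics/d6.png

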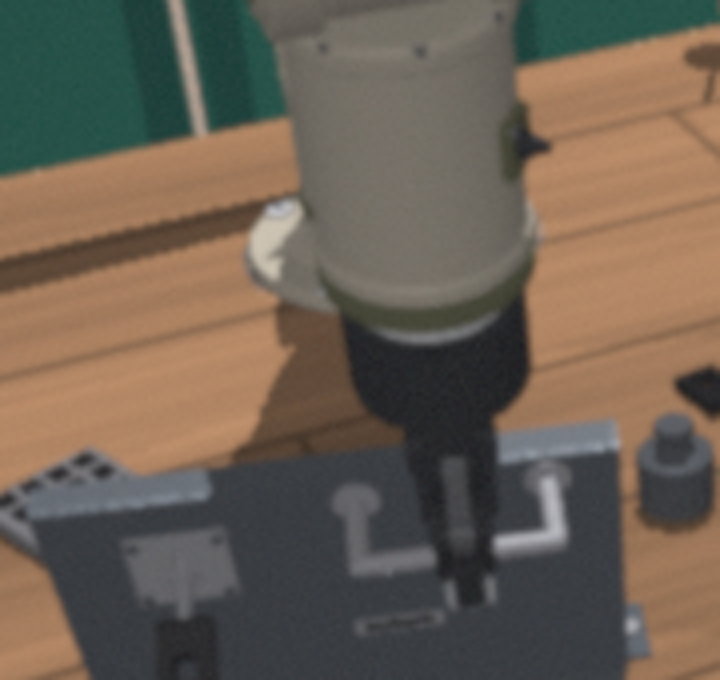

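Call:
step_arm --claw '[-0.4,-0.4,-0.4,-0.4,-0.4,-0.4,-0.4]' --travel '[[0,0,-0.008],[0,0,-0.02],[0,0,-0.035],[0,0,-0.055],[0,0,-0.08],[0,0,-0.11],[0,0,-0.14]]' --rotation '[[0,0,0],[0,0,0],[0,0,0],[0,0,0],[0,0,0],[0,0,0],[0,0,0]]'

```text
time_s: 25.42
eef_pos: [0.7133, -0.1712, 0.3202]
ee_rot: [-169.8, -0.3, 74.0]
contact_force: [-0.0, -0.5, -2.2]
opening: 0.0259
```

Run:
```python
from h import *
applied([0,0,-.14],[0,0,0]);print(getc()[0])
st();d=cap('scene','e0.png');crop(d,60,90,250,280,4,'e1.png');t=cap('top','e2.png')
```

```text
[ 0.72051017 -0.17538983  0.33819016]
t 25.43 p [ 0.7133 -0.1712  0.3202] rpy [-169.77   -0.26   73.98] F [-0.  -0.5 -2.2] T [ 0.01 -0.23 -0.07] open 0.0259 q [ 11.  52.   2.  21.  -3. 118.  -5.]
```

View pics/e1.png

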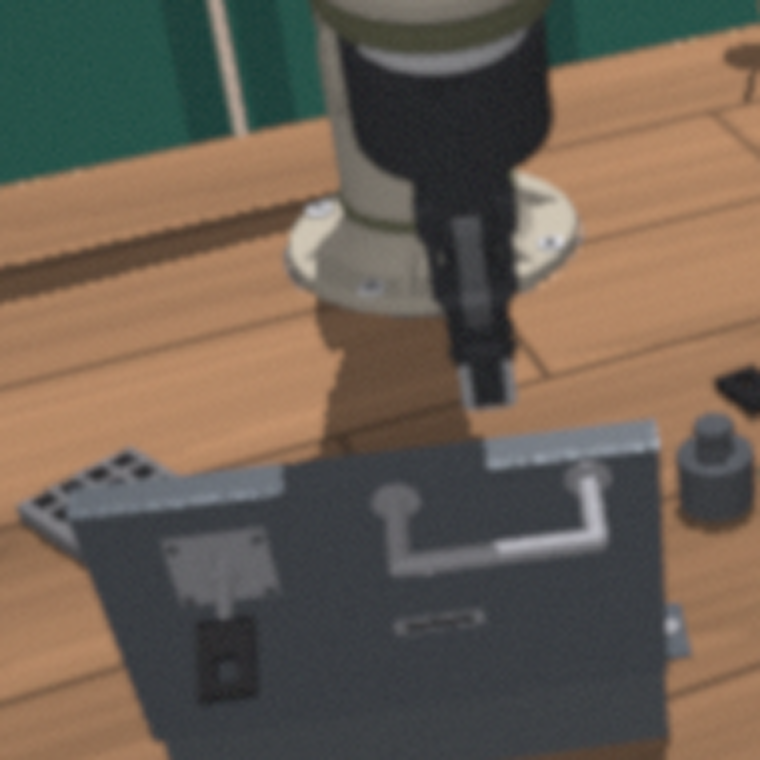

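View pics/e2.png

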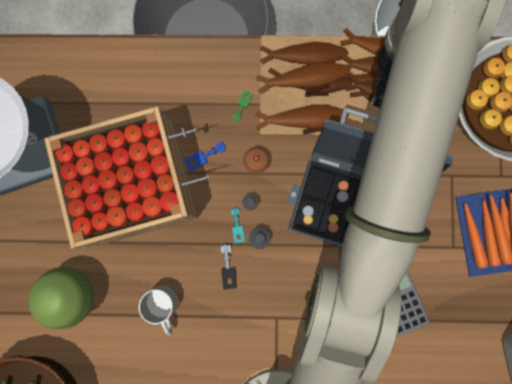

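Run:
```python
from h import *
s=arm.sense();print(s['joint_pos'],s['qd'],s['eef_pos'])
```

```text
[ 11.11062662  51.32422122   2.47717254  21.23941348  -2.54939783
 117.54815788  -4.6458151 ] [  1.76859634   0.24963093 -12.11905966   2.66803277  11.45144478
  -0.92179283  -2.5252706 ] [ 0.71188635 -0.17559551  0.32152108]
```

Call:
step_arm --claw '[-0.4,-0.4,-0.4,-0.4,-0.4,-0.4]' --travel '[[0,-0.02,0],[0,-0.04,0.005],[0,-0.07,0.005],[0,-0.1,0.005],[0,-0.12,0.005],[0,-0.12,0.005]]' --rotation '[[-2,0,0],[-4,0,0],[-6,0,0],[-8,0,0],[-10,0,0],[-10,0,0]]'

```text
time_s: 26.28
eef_pos: [0.5967, -0.1385, 0.3372]
ee_rot: [-179.7, 0.1, 74.0]
contact_force: [-0.4, -0.1, 0.5]
opening: 0.0258
```

Run:
```python
from h import *
s=st()
d=cap('scene','e3.png');crop(d,60,90,340,300,2.8,'e4.png');t=cap('top','e5.png')
```

```text
t 26.27 p [ 0.5967 -0.1385  0.3372] rpy [-1.7974e+02  1.5000e-01  7.3970e+01] F [-0.4 -0.1  0.5] T [ 0.01 -0.05 -0.02] open 0.0258 q [10. 20.  0. 69.  0. 92. -6.]
```

View pics/e4.png

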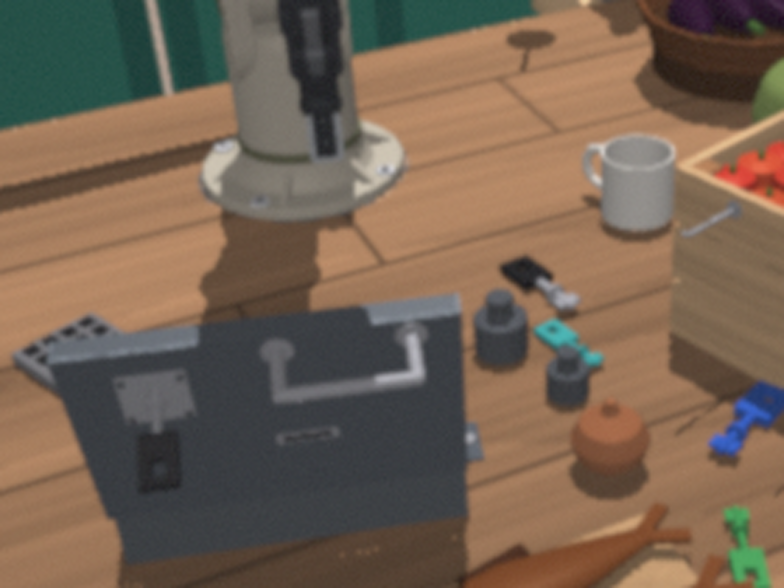

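View pics/e5.png

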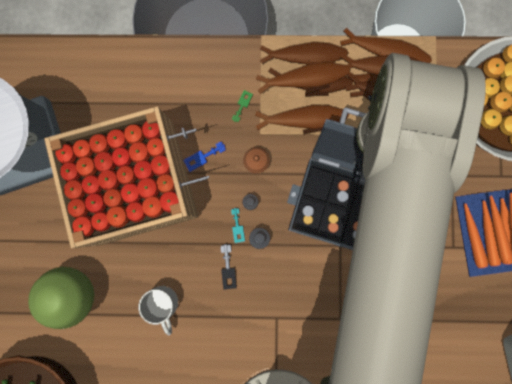

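Run:
```python
from h import *
d=cap('scene');crop(d,60,150,200,290,5,'e6.png')
a=cv2.imread('pics/e3.png').astype(int)-d['img'][:,:,::-1];print(np.abs(a[190:290,80:230]).max())
print(arm.sign_off())
```

```text
30
the job is handed in; nothing more can be done
None
```

The cash box is open, with the key turned in its lock, and I handed the job in at about 26 s of the 70 s allowed.

- **Key:** I took the hanging black-bow key off its hook. I lowered it into the keyhole until the collar landed, at the expected height and with about 22 N of push. Then I turned the gripper about 95° clockwise with the key in it; the forces stayed small.
- **Lid:** It lifted freely by the handle, so the bolt was drawn. I swung it past vertical to its stop and let go. It stayed open in the last two views, and the key is still in the lock, turned.
- **Other things:** In the last pictures the large and small weights and the onion are where they started. The small key is still on its hook.

**Checks that were off or incomplete:**
- The two cameras disagreed by about 3 mm, so I lined the key up with the keyhole using the scene camera alone.
- The look-alike keys standing loose on the table (green, blue, turquoise and a second black one) fell over early on. I saw no contact and no force while carrying the key, so I think they fell by themselves.
- On the retreat after letting go, the sixth joint read 117.5°, close to its 117.77° limit. I backed away at once, but readings during the move itself were not recorded.
- The exact angle of the lock could not be read directly. It is inferred from the gripper's turn and from the lid opening.

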